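# Pack the price-ticket holders away

### The arm

A 7-joint arm with a two-finger parallel gripper is mounted at the origin on a cart in front of the work surface, level with it; the furniture and walls round the work are solid. World frame = base frame: x ahead of the robot, y to its left, z up, the work surface at z = 0. Lengths are in m, angles in rad, forces in N, time in s.
With the tool pointing down it reaches from about 0.425 to 0.875 m from the base axis. Payload 4.7 kg.
Tool frame: the origin (TCP) lies at the very end of the fingers, on their centre line; the grasp point (between the pads) lies 19 mm behind it; z points along the fingers, y is the line along which they close (so a half turn about z gives the same grasp; the last joint's range is limited). The gripper opens to 87 mm and grips with 3 to 60 N. Pads are 19 mm wide; open, the fingers measure 117 mm over their backs; the gripper's body (75 mm by 190 mm) begins 51 mm behind the grasp point.
Start: joints at [1.294, 0.321, -0.07, 1.45, 0.023, 1.371, -0.057], TCP at [0.186, -0.623, 0.223] pointing down, gripper open.
Joint ranges: [-2.86, 2.86], [-0.3, 2.09], [-1.38, 1.24], [0.06, 2.45], [-1.56, 4.7], [0.09, 2.05], [-2.69, 2.69]. Speed limits (rad/s): [2.57, 2.57, 3.14, 3.14, 3.14, 3.14, 3.14].

### API

Orientations are given as a rotation vector (axis times angle).
In Python, from bench import get_state, get_image, get_calibration, close_job gives the robot as it stands.
- The arm moves only by the shell command python3 -m crank 'ROWS' [FORCE]. ROWS is JSON, a list of rows, each a list of 5 numbers: the opening, from 0 (shut) to 1 (fully open), then the shift along the world's x, y, z in units of 0.2 m (1.0 is 0.2 m), then the turn about the world's z in units of 2 pi rad (1.0 is 2 pi rad). A call has 1 to 5 rows; each row is the pose to reach, as a shift and turn from the pose commanded when the call began, turning the shorter way round; what a row does not reach only later rows make up. A row lasts 1/8 s, in which the tool goes at most 62.5 mm and 10.7 degrees, less where a joint would pass 70% of its speed; a pose out of reach is approached as far as the arm can. A call with a number of a shift or a turn outside -1 to 1 is refused whole. A call with a gripper value outside its range is refused whole. The fingers move at their own pace and stop on an object; FORCE is the grip in N (left out, the last holds). Time passes only in rows, so rows that repeat a pose let the fingers close. It gives the time, the measured TCP pose, the force, the opening and the grip force at its end, in the units of the state.
- get_state(): the state, without advancing time (a new reading comes with each control period).
- get_image(name): name is "scene" or "top" or "wrist"; returns the picture (400x640x3 uint8, red, green, blue); there is no depth.
- get_calibration(name): a dict with "fovy" (degrees; the focal length in pixels is half the picture's height over the tangent of half this angle, whatever the lens; pixels are square), "cx", "cy" (the principal point, pixels), "k1" (the pictures are not rectified: a ray, as slopes to the right and down, at radius r is drawn at 1 + k1 r^2 times it, then the intrinsics apply), "R" (3x3) and "t" (3): a world point X has camera coordinates R X + t. Camera axes: x right, y down, z forward; pixel columns grow to the right and rows downward; lengths in m; the calibration is good to about 2 mm. A picture is of the moment at which its call begins: read the wrist's pose just before it. get_calibration takes no time and is no camera call; for the wrist camera it gives the pose at the moment of the call.
- close_job(): hands the job in; it is judged then, once.
The state is a dict: "time": time; "joint_positions": joint angles; "qd": joint speeds; "joint_torque": joint torques, N m; "position": TCP position; "tool_rot": TCP orientation; "ft_force": force on the tool from outside, world axes, zero at the start; "torque": the same for the moment, N m; "grip_width": opening from 0.0 (shut) to 1.0 (fully open); "grip_force": force on a finger pad.
Only numpy, scipy, OpenCV 4.12 (cv2) and the standard library are available. Lean on these libraries where they do the work, as an engineer would, in place of code of your own. Each camera call takes 0.05 s, during which the arm holds its last target. There are 200 camera calls.

### The job

Closing time: pack the price-ticket holders away. Fold the wooden box's lid back until it stands upright or further, then slide each holder along the T-track to the track's open end, lift it off there and put it in the box, and put in the loose one standing on the counter as well. When all the holders are in, fold the lid down fully shut; leave the other things on the counter where they are.

Things in the scene. Friction and masses are not known exactly. Their poses are not given: they have to be found in the camera images.
- rail: Fixed aluminium T-track, 250 mm long, 52 wide, 22 high. Origin: centre of its underside; x along it: open end at x = -125 mm (robot side), end stop 8 mm thick, 26 high at the +x end. Slot floor 6 mm up; slot 40 mm wide, 11 high inside; lips 5 mm thick leave an 18 mm gap. A foot has 2 mm play each side, 4 mm above, and is clear of the lips once its centre is past x = -153 mm.
- rail_open_end (a point): Middle of the slot floor at the track's open end, 6 mm above the counter; axes as the rail's.
- holder_1: Price-ticket holder, one of four alike, 75 mm tall, 90 g: wooden block 60 mm long, 18 thick, 55 tall (20 to 75 mm up) with dark panels on its broad faces, on an 11 mm thick neck and a black T-foot 56 x 36 x 7 mm. Origin: centre of the foot's underside; x along the 60 mm length, y through the 18 mm, z up. Starts captive in the T-track; may be absent. By the end stop.
- holder_2: Price-ticket holder, one of four alike, 75 mm tall, 90 g: wooden block 60 mm long, 18 thick, 55 tall (20 to 75 mm up) with dark panels on its broad faces, on an 11 mm thick neck and a black T-foot 56 x 36 x 7 mm. Origin: centre of the foot's underside; x along the 60 mm length, y through the 18 mm, z up. Starts captive in the T-track; may be absent. Mid-track.
- holder_3: Price-ticket holder, one of four alike, 75 mm tall, 90 g: wooden block 60 mm long, 18 thick, 55 tall (20 to 75 mm up) with dark panels on its broad faces, on an 11 mm thick neck and a black T-foot 56 x 36 x 7 mm. Origin: centre of the foot's underside; x along the 60 mm length, y through the 18 mm, z up. Starts captive in the T-track; may be absent. By the open end.
- holder_4: Price-ticket holder, one of four alike, 75 mm tall, 90 g: wooden block 60 mm long, 18 thick, 55 tall (20 to 75 mm up) with dark panels on its broad faces, on an 11 mm thick neck and a black T-foot 56 x 36 x 7 mm. Origin: centre of the foot's underside; x along the 60 mm length, y through the 18 mm, z up. Starts loose on the counter; always present.
- ticket_box: Open-topped light wood box, fixed, 174 x 174 mm outside, 160 x 160 inside, walls 7 mm; rim 100 mm and inner floor 8 mm above the counter. Origin: centre of its underside; the lid is hinged along the +x rim (the side to the robot's right), its free edge lies at -x.
- box_lid (a joint): Angle of the box's lid: 0 shut, 1.57 upright, 1.75 its stop. Wooden panel, 186 mm from hinge to free edge, 174 mm wide, 8 mm thick, 150 g; the stiff hinge (0.28 N m, about 1.5 N at the free edge) holds it wherever it is left. Shut, its free edge overhangs the -x wall by 12 mm.
- lid_hinge (a point): Middle of the hinge line, 104 mm above the counter, at x = +87 mm of the box; axes as the box's, hinge axis along y. At angle a the lid's middle plane runs from here to -186 mm cos(a) in x and +186 mm sin(a) in z.
- lid_edge (a point): Middle of the lid's free edge, in the middle of its thickness (moves with the lid; x of this frame points from the free edge to the hinge).
- jam_jar: Jam jar, 60 mm wide, 70 mm tall, origin under its centre. Bystander.
- bell: Counter bell, 83 mm wide, 62 mm tall, origin under its centre. Bystander. Beside and behind it a fixed tiered log display stand fills the counter on the robot's left (about x over 0.48 m, y 0.05 to 0.55 m), over 0.5 m tall: keep the arm out of it.
- cup_a: Small handleless cup, 58 mm wide, 62 mm tall, origin under its centre. Bystander.
- muffin: Small chocolate muffin, 61 mm wide, 46 mm tall, origin under its centre. Bystander.

How it is judged:
By the outcome, as a careful person would: the job done as asked, in the order asked, and still so for the second after the job is handed in, with the robot touching nothing.
Of holder_1, holder_2, holder_3 only 2 to 3 are there at a start; the rules pass over those that are not, and their reading is None.
At some moment in a run one of holder_4 may be knocked a few centimetres aside while the robot is not near it.
Once in a run the grip may slacken for a moment while it holds something.
It also fails if it takes over 208 s, if anything falls off the work surface, if the arm or the gripper's body presses on something with over 40 N, if the wrist force passes 120 N, or if a joint passes its speed limit or range.

## Working session

There is one attempt and no reset: what is moved stays moved. The work goes in short steps, Python scripts to look and compute and a shell command to move; the robot and the scene stay as the last step left them, time stands still between calls to the robot, and variables do not carry over. Pictures are saved under pics/ and viewed, at most 14 in all, crops included, and the job is handed in when it is done.

```bash
mkdir -p pics; ls
cat > h.py <<'E'
import numpy as np, cv2
from bench import *
def snap(n,f):
    im=get_image(n); cv2.imwrite('pics/'+f+'.png',im[:,:,::-1]); return im
def K(c):
    f=200/np.tan(np.radians(c['fovy'])/2); return np.array([[f,0,c['cx']],[0,f,c['cy']],[0,0,1.]])
def px(c,u,v,z):
    "pixel -> world point on plane z"
    p=cv2.undistortPoints(np.array([[[u,v]]],float),K(c),np.array([c['k1'],0,0,0.]))[0,0]
    R=np.array(c['R']);t=np.array(c['t']); o=-R.T@t; d=R.T@np.array([p[0],p[1],1])
    return o+d*(z-o[2])/d[2]
def proj(c,X):
    R=np.array(c['R']);t=np.array(c['t'])
    return cv2.projectPoints(np.atleast_2d(np.array(X,float)),cv2.Rodrigues(R)[0],t,K(c),np.array([c['k1'],0,0,0.]))[0][:,0]
E
python3 - <<'E'
from h import *
a=snap('top','top0');b=snap('scene','scene0')
for n in('top','scene'):
    c=get_calibration(n);print(n,{k:np.round(v,3).tolist() for k,v in c.items()})
print(get_state())
E
```

```text
pics
top {'fovy': 43.581, 'cx': 311.715, 'cy': 200.891, 'k1': 0.028, 'R': [[0.12, -0.993, -0.003], [-0.971, -0.116, -0.21], [0.208, 0.028, -0.978]], 't': [-0.132, 0.65, 1.199]}
scene {'fovy': 57.715, 'cx': 315.51, 'cy': 198.94, 'k1': -0.027, 'R': [[0.777, -0.629, -0.012], [-0.442, -0.533, -0.722], [0.448, 0.566, -0.692]], 't': [-0.56, 0.303, 0.838]}
{'time': 0.1, 'joint_positions': array([ 1.2940999 ,  0.32173848, -0.07006235,  1.45155241,  0.02258807,
        1.37076524, -0.05688789]), 'qd': array([-3.62258099e-04, -9.20598095e-04, -6.94803850e-05, -2.81855629e-03,
       -1.15879000e-03, -1.28920860e-03,  6.65818419e-04]), 'joint_torque': array([-2.26955274e-05, -4.92574310e+01, -4.05653547e-01, -3.13401568e+01,
       -6.41860301e-02,  3.95057048e-02,  6.55096619e-05]), 'position': array([ 0.18617136, -0.62226412,  0.22157773]), 'tool_rot': array([-3.10681237e+00, -4.54961300e-01,  5.15956073e-04]), 'ft_force': array([ 0.41397045, -0.19040923,  0.2359767 ]), 'torque': array([ 0.00279623,  0.01156598, -0.02203723]), 'grip_force': 0.0, 'grip_width': 1.0020980908413435}
```

View pics/top0.png

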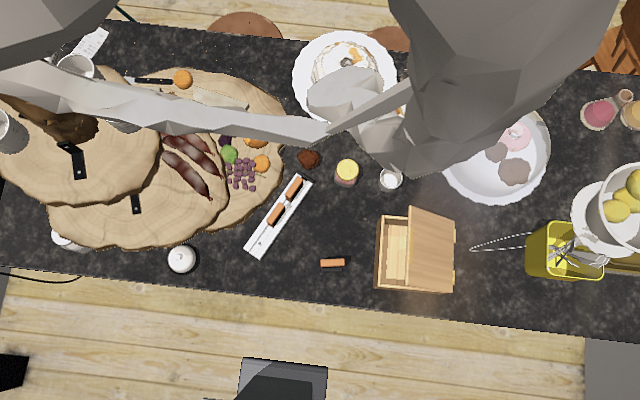

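View pics/scene0.png

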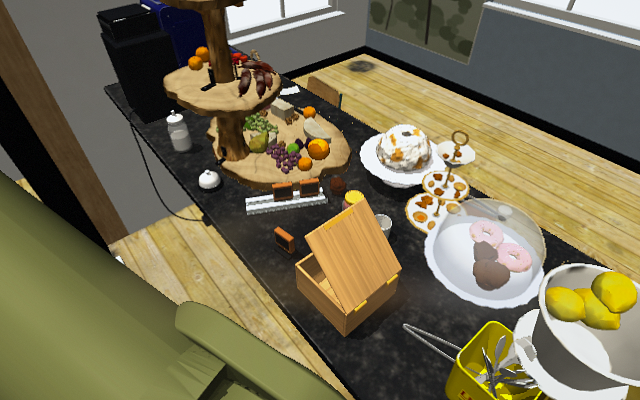

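Run:
```python
from h import *
a=cv2.imread('pics/top0.png')[145:305,235:475]
cv2.imwrite('pics/top0c.png',cv2.resize(a,None,fx=3.33,fy=3.33,interpolation=cv2.INTER_CUBIC))
a=cv2.imread('pics/scene0.png')[165:345,235:415]
cv2.imwrite('pics/scene0c.png',cv2.resize(a,None,fx=3.33,fy=3.33,interpolation=cv2.INTER_CUBIC))
c=get_calibration('top');print(proj(c,[[0,0,0],[.186,-.623,.22],[.5,0,0]]))
```

```text
[[256.26472748 474.53166078]
 [568.42444976 451.21600629]
 [284.08962418 264.14938557]]
```

View pics/top0c.png

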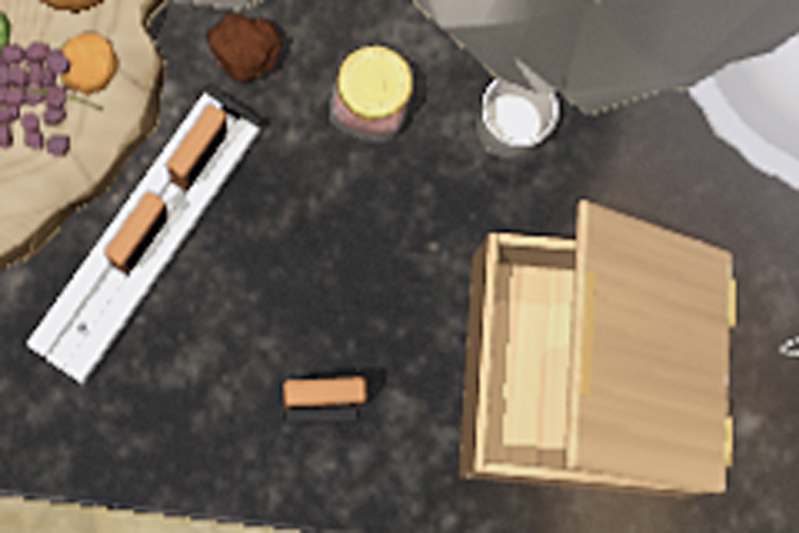

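View pics/scene0c.png

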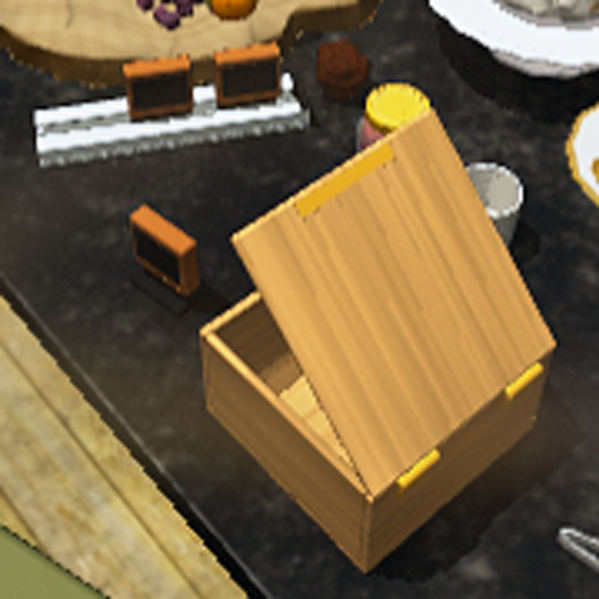

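Run:
```python
from h import *
c=get_calibration('top'); s=get_calibration('scene')
P=lambda X,Y,z: px(c,235+X/3.33-.4,145+Y/3.33-.4,z)
g=dict(rail=([(27,343),(80,383),(262,127),(207,95)],.022),mid=([(107,250),(125,272),(166,212),(146,192)],.075),
end=([(168,165),(187,187),(228,125),(208,107)],.075),loose=([(284,382),(366,377),(366,402),(285,407)],.075),
boxL=([(487,234),(474,473)],.1),hinge=([(732,253),(724,491)],.104),jar=([(375,82)],.07),cup=([(520,108)],.062),muf=([(245,45)],.04))
for k,(l,z) in g.items():
    p=np.array([P(*q,z) for q in l]); print(k,p[:,:2].round(4).tolist(),p.mean(0).round(4))
    if len(p)==4:
        print('  len',np.linalg.norm(p-np.roll(p,-1,0),axis=1).round(4), 'ang', [np.degrees(np.arctan2(*(p[j]-p[i])[1::-1])).round(1) for i,j in((1,2),(0,3),(0,1))])
# lid angle: scan, compare free edge corners in both views
h=np.array([P(732,253,.104),P(724,491,.104)])
ax=h[1]-h[0];ax/=np.linalg.norm(ax); inw=np.array([ax[1],-ax[0],0]); 
if inw[1]<0: inw=-inw
print(ax,inw)
for a in (50,55,60,65,70,75):
    e=h+.186*(inw*np.cos(np.radians(a))+np.array([0,0,np.sin(np.radians(a))]))
    print(a,((proj(c,e)+.4-[235,145])*3.33).round(0).tolist(),((proj(s,e)+.4-[235,165])*3.33).round(0).tolist())
```

```text
rail [[0.5277, 0.1099], [0.502, 0.0648], [0.7204, -0.0501], [0.7413, -0.0033]] [0.6228 0.0303 0.022 ]
  len [0.0519 0.2468 0.0512 0.2418] ang [np.float64(-27.8), np.float64(-27.9), np.float64(-119.7)]
mid [[0.5987, 0.0525], [0.5837, 0.0368], [0.6328, 0.0124], [0.6463, 0.0294]] [0.6154 0.0328 0.075 ]
  len [0.0217 0.0548 0.0217 0.0529] ang [np.float64(-26.5), np.float64(-25.9), np.float64(-133.6)]
end [[0.669, 0.0156], [0.6538, -0.0009], [0.7055, -0.0258], [0.7178, -0.0088]] [ 0.6865 -0.005   0.075 ]
  len [0.0225 0.0574 0.0209 0.0545] ang [np.float64(-25.7), np.float64(-26.6), np.float64(-132.7)]
loose [[0.5163, -0.0909], [0.5272, -0.1506], [0.509, -0.1525], [0.4982, -0.0938]] [ 0.5127 -0.122   0.075 ]
  len [0.0607 0.0184 0.0597 0.0183] ang [np.float64(-173.9), np.float64(-171.0), np.float64(-79.7)]
boxL [[0.6398, -0.2266], [0.4658, -0.2331]] [ 0.5528 -0.2299  0.1   ]
hinge [[0.6462, -0.4048], [0.4746, -0.4092]] [ 0.5604 -0.407   0.104 ]
jar [[0.7541, -0.1337]] [ 0.7541 -0.1337  0.07  ]
cup [[0.7489, -0.2472]] [ 0.7489 -0.2472  0.062 ]
muf [[0.7808, -0.0293]] [ 0.7808 -0.0293  0.04  ]
[-0.99966662 -0.02581935  0.        ] [-0.02581935  0.99966662  0.        ]
50 [[607.0, 198.0], [594.0, 465.0]] [[447.0, 103.0], [246.0, 234.0]]
55 [[631.0, 197.0], [618.0, 466.0]] [[463.0, 102.0], [260.0, 235.0]]
60 [[655.0, 196.0], [643.0, 468.0]] [[480.0, 103.0], [275.0, 239.0]]
65 [[681.0, 196.0], [669.0, 470.0]] [[499.0, 106.0], [291.0, 245.0]]
70 [[707.0, 196.0], [697.0, 472.0]] [[518.0, 111.0], [310.0, 254.0]]
75 [[734.0, 197.0], [724.0, 474.0]] [[539.0, 119.0], [329.0, 265.0]]
```

Top view: rail with two holders (mid-track and by the stop), loose holder at about (0.513,-0.122), box centre about (0.557,-0.319), and the lid already up about 45°. I'll go over the box to the inner side of the lid.

```bash
python3 -m crank '[[0,0,0,0.3,0],[0,0,0,0.6,0],[0,0,0,1,0]]' 20 && python3 -m crank '[[0,0.2,0.2,0,-0.03],[0,0.4,0.4,0,-0.06],[0,0.6,0.6,0,-0.09],[0,0.8,0.8,0,-0.12],[0,0.93,1,0,-0.145]]' && python3 -m crank '[[0,0.2,0.2,0,-0.03],[0,0.4,0.4,0,-0.06],[0,0.6,0.6,0,-0.09],[0,0.8,0.8,0,-0.12],[0,0.93,1,0,-0.145]]' && python3 -m crank '[[0,0,0,0,0],[0,0,0,0,0]]'; python3 -c "
from h import *
print(get_state()['tool_rot']);snap('wrist','w1')"
```

```text
time: 0.48
position: [0.1862, -0.6223, 0.4063]
tool_rot: [-3.107, -0.455, 0.0]
ft_force: [1.0, -0.5, 0.4]
grip_width: 0.746
grip_force: 0.0
time: 1.1
position: [0.374, -0.4208, 0.4043]
tool_rot: [-2.989, 0.965, 0.001]
ft_force: [0.4, 0.6, -0.2]
grip_width: 0.174
grip_force: 0.0
time: 1.72
position: [0.5449, -0.2435, 0.3999]
tool_rot: [-2.419, 2.001, 0.017]
ft_force: [-0.0, -1.3, -2.1]
grip_width: 0.006
grip_force: 0.0
time: 1.98
position: [0.5406, -0.2514, 0.4011]
tool_rot: [2.41, -2.011, -0.012]
ft_force: [-0.4, -0.0, -0.2]
grip_width: 0.007
grip_force: 0.0
[ 2.41043078 -2.0106941  -0.01207807]
```

View pics/w1.png

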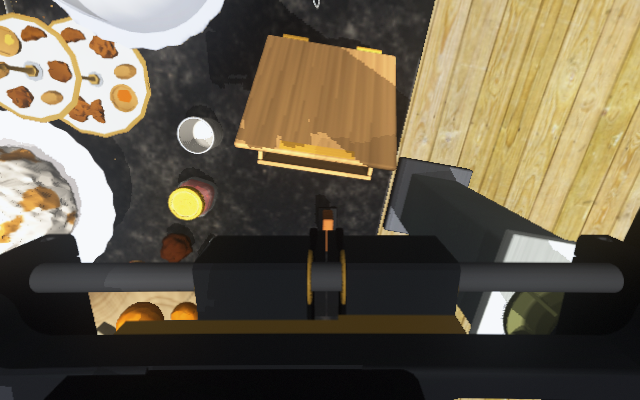

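Wrist view: box and lid sit ahead of the closed fingers; lid free edge at around rows 130-165, columns 235-395. Now lower on its inner side and push it over.

```bash
python3 -m crank '[[0,0.08,0.15,0,-0.02],[0,0.08,0.15,-0.3,-0.02],[0,0.08,0.15,-0.6,-0.02],[0,0.08,0.15,-0.92,-0.02],[0,0.08,0.15,-0.92,-0.02]]' && python3 -m crank '[[0,0,-0.1,0.02,0],[0,0,-0.2,0.07,0],[0,0,-0.3,0.12,0],[0,0,-0.4,0.17,0],[0,0,-0.5,0.2,0]]' && python3 -m crank '[[0,0,-0.1,0.03,0],[0,0,-0.2,0.06,0],[0,0,-0.3,0.08,0],[0,0,-0.4,0.1,0],[0,0,-0.5,0.1,0]]'; python3 -c "
from h import *
snap('scene','s2')
s=get_calibration('scene')
print(get_state()['position'])"
```

```text
time: 2.65
position: [0.553, -0.2212, 0.2124]
tool_rot: [2.274, -2.16, -0.027]
ft_force: [-0.8, -0.2, 0.3]
grip_width: 0.003
grip_force: 0.0
time: 3.28
position: [0.5602, -0.3136, 0.2694]
tool_rot: [-2.278, 2.142, 0.014]
ft_force: [-12.2, 24.1, 44.6]
grip_width: 0.01
grip_force: 25.8
time: 3.9
position: [0.5628, -0.4239, 0.2871]
tool_rot: [-2.281, 2.154, -0.019]
ft_force: [7.9, 0.1, 9.1]
grip_width: 0.006
grip_force: 8.7
[ 0.56283152 -0.42545894  0.28659367]
```

View pics/s2.png

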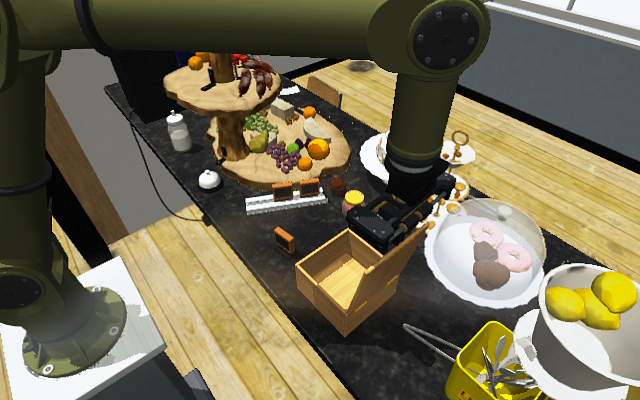

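Run:
```python
from h import *
s=get_calibration('scene')
for a in (80,85,90,95,100):
    r=np.radians(a);o=np.array([.5566,-.3185]);bx=np.array([.03,-.9995]);by=np.array([.9995,.03])
    e=[np.r_[o+bx*(.087-.186*np.cos(r))+by*v,.104+.186*np.sin(r)] for v in(.087,-.087)]
    print(a,proj(s,e).round(0).tolist())
a=cv2.imread('pics/s2.png')[185:335,285:455]
cv2.imwrite('pics/s2c.png',cv2.resize(a,None,fx=4,fy=4,interpolation=cv2.INTER_CUBIC))
```

```text
80 [[402.0, 203.0], [338.0, 249.0]]
85 [[409.0, 206.0], [344.0, 253.0]]
90 [[415.0, 210.0], [351.0, 259.0]]
95 [[422.0, 215.0], [358.0, 265.0]]
100 [[429.0, 221.0], [365.0, 272.0]]
```

View pics/s2c.png

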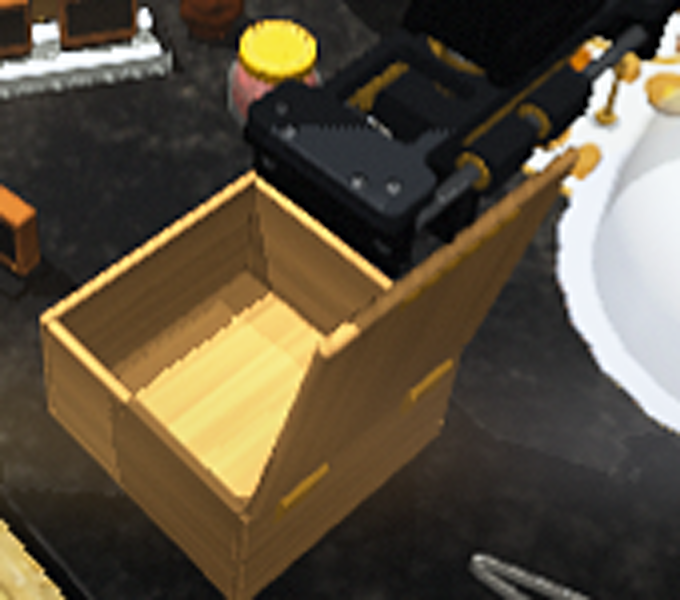

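Lid corners at (429,224) and (366,272) match 100°: the lid is fully back. Next I go over the loose holder.

```bash
python3 -m crank '[[0.5,0,0.3,0.2,0],[0.5,0,0.6,0.2,0],[0.5,0,0.9,0.1,0],[0.5,-0.12,1,0,0.01],[0.5,-0.12,1,0,0.02]]' 20 && python3 -m crank '[[0.5,-0.13,0.3,-0.2,0],[0.5,-0.13,0.52,-0.3,0],[0.5,-0.13,0.52,-0.34,0],[0.5,-0.13,0.52,-0.34,0]]'; python3 -c "
from h import *
im=snap('wrist','w2')
print(get_state()['position'],get_state()['tool_rot'])
c=get_calibration('wrist')
p=proj(c,[[.5127,-.122,.075]])
print(p)"
```

```text
time: 4.58
position: [0.5322, -0.2193, 0.2782]
tool_rot: [2.416, -2.007, -0.013]
ft_force: [-0.2, -0.6, 0.5]
grip_width: 0.458
grip_force: 0.0
time: 5.08
position: [0.5111, -0.1311, 0.2185]
tool_rot: [2.409, -2.013, -0.01]
ft_force: [0.7, 0.8, 0.4]
grip_width: 0.501
grip_force: 0.0
[ 0.51097556 -0.12645484  0.21732882] [ 2.4145166  -2.00412029 -0.01328638]
[[323.51957232 190.32077701]]
```

View pics/w2.png

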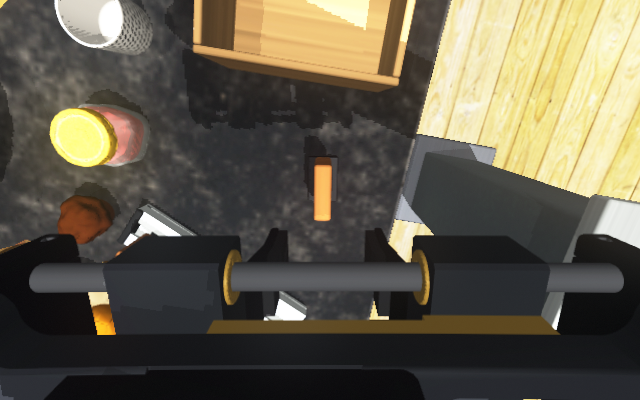

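```bash
python3 -m crank '[[0.5,0.01,0.01,-0.25,0],[0.5,0.01,0.01,-0.5,0],[0.5,0.01,0.01,-0.75,0],[0.5,0.01,0.01,-0.86,0],[0.5,0.01,0.01,-0.86,0]]' 30 && python3 -m crank '[[0.1,0,0,0,0],[0.1,0,0,0,0],[0.1,0,0,0,0],[0.1,0,0,0,0],[0.1,0,0,0,0]]'
```

```text
time: 5.75
position: [0.512, -0.1287, 0.0439]
tool_rot: [2.407, -2.009, -0.016]
ft_force: [0.6, -0.9, 0.4]
grip_width: 0.503
grip_force: 0.0
time: 6.38
position: [0.5122, -0.1269, 0.0444]
tool_rot: [2.41, -2.008, -0.015]
ft_force: [-0.8, 0.3, 5.7]
grip_width: 0.202
grip_force: 30.0
```

```bash
python3 -m crank '[[0.1,0,0,0.25,0],[0.1,0,0,0.5,0],[0.1,0,0,0.7,0],[0.1,0,0,0.7,0]]' 40 && python3 -m crank '[[0.1,0.1,-0.2,0,0],[0.1,0.2,-0.4,0,-0.01],[0.1,0.3,-0.6,0,-0.022],[0.1,0.4,-0.8,0,-0.022],[0.1,0.465,-0.975,0,-0.022]]' && python3 -m crank '[[0.1,0,0,0,0],[0.1,0,0,0,0],[0.1,0,0,0,0]]'; python3 -c "
from h import *
snap('scene','s3')"
```

```text
time: 6.88
position: [0.5134, -0.1271, 0.1862]
tool_rot: [2.413, -2.009, -0.011]
ft_force: [-0.1, 0.0, -1.4]
grip_width: 0.202
grip_force: 40.0
time: 7.5
position: [0.6044, -0.3227, 0.1807]
tool_rot: [2.264, -2.168, -0.022]
ft_force: [-0.6, -0.3, -0.2]
grip_width: 0.201
grip_force: 40.0
time: 7.88
position: [0.6048, -0.3199, 0.1831]
tool_rot: [2.268, -2.168, -0.019]
ft_force: [-0.7, -0.1, -1.2]
grip_width: 0.2
grip_force: 40.0
```

View pics/s3.png

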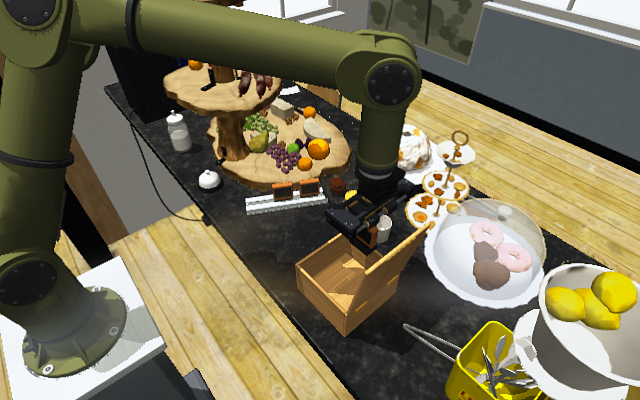

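The holder hangs over the far half of the open box (~(365,230)). Lower and release.

```bash
python3 -m crank '[[0.1,0,0,-0.2,0],[0.1,0,0,-0.4,0],[0.1,0,0,-0.55,0],[0.1,0,0,-0.64,0],[0.1,0,0,-0.64,0]]' && python3 -m crank '[[0.34,0,0,0,0],[0.34,0,0,0,0],[0.34,0,0,0,0]]' && python3 -m crank '[[0.34,0,0,0.25,0],[0.34,0,0,0.5,0],[0.34,0,0,0.75,0],[0.34,0,0,1,0]]'; python3 -c "
from h import *
snap('wrist','w3')
c=get_calibration('wrist')
o=np.array([.5566,-.3185]);bx=np.array([.03,-.9995]);by=np.array([.9995,.03])
print(proj(c,[np.r_[o+bx*a+by*b,.1] for a,b in((-.08,-.08),(-.08,.08),(.08,.08),(.08,-.08))]).round().tolist())"
```

```text
time: 8.55
position: [0.6045, -0.3211, 0.0553]
tool_rot: [2.266, -2.169, -0.018]
ft_force: [-0.2, -0.3, -0.5]
grip_width: 0.208
grip_force: 40.0
time: 8.93
position: [0.605, -0.3221, 0.0565]
tool_rot: [2.266, -2.17, -0.015]
ft_force: [0.7, 0.4, 0.4]
grip_width: 0.333
grip_force: 0.0
time: 9.43
position: [0.6044, -0.3219, 0.2578]
tool_rot: [2.265, -2.17, -0.016]
ft_force: [0.6, -1.0, -0.6]
grip_width: 0.336
grip_force: 0.0
[[438.0, 257.0], [300.0, 255.0], [298.0, 111.0], [456.0, 113.0]]
```

View pics/w3.png

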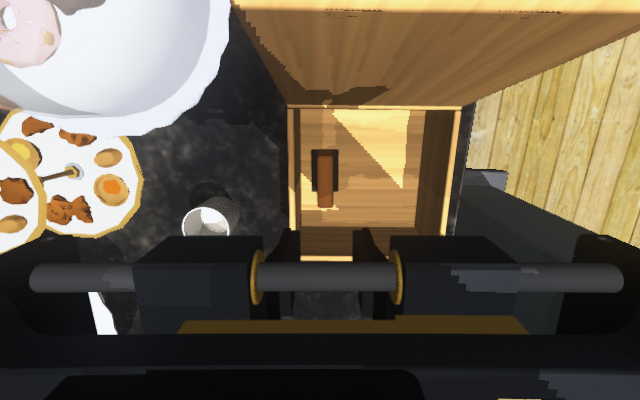

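Wrist view: the first holder stands upright inside the far side of the box (~(325,180)); the box model fits. Now to the rail.

```bash
python3 -m crank '[[0.5,-0.02,0.2,0.05,0.025],[0.5,-0.05,0.4,0.05,0.05],[0.5,-0.08,0.6,0.05,0.075],[0.5,-0.1,0.8,0.05,0.083],[0.5,-0.11,0.9,0.05,0.083]]' && python3 -m crank '[[0.5,-0.02,0.2,0,0.025],[0.5,-0.05,0.4,0,0.05],[0.5,-0.08,0.6,0,0.075],[0.5,-0.11,0.9,0,0.083],[0.5,-0.11,0.9,0,0.083]]' && python3 -m crank '[[0.5,0,0,0,0],[0.5,0,0,0,0]]'; python3 -c "
from h import *
snap('wrist','w4')
c=get_calibration('wrist');print(get_state()['tool_rot'])
o=np.array([.6228,.0303]);a=np.radians(-27.8);bx=np.array([np.cos(a),np.sin(a)]);by=np.array([-bx[1],bx[0]])
print(proj(c,[np.r_[o+bx*a+by*b,.022] for a,b in((-.125,-.026),(-.125,.026),(.117,.026),(.117,-.026))]).round().tolist())
print(proj(c,[[.6154,.0328,.075],[.6865,-.005,.075]]))"
```

```text
time: 10.1
position: [0.5827, -0.1388, 0.2658]
tool_rot: [2.75, -1.507, -0.015]
ft_force: [0.6, 0.6, 0.2]
grip_width: 0.498
grip_force: 0.0
time: 10.72
position: [0.56, 0.045, 0.2654]
tool_rot: [3.047, -0.736, -0.013]
ft_force: [0.7, -0.8, 0.4]
grip_width: 0.499
grip_force: 0.0
time: 10.98
position: [0.5607, 0.0361, 0.2658]
tool_rot: [3.039, -0.756, -0.01]
ft_force: [-0.1, -0.3, -0.1]
grip_width: 0.501
grip_force: 0.0
[ 3.03911202 -0.7563104  -0.0099579 ]
[[326.0, 217.0], [289.0, 217.0], [281.0, 20.0], [326.0, 20.0]]
[[304.20545056 133.19823999]
 [302.66906789  54.04401062]]
```

View pics/w4.png

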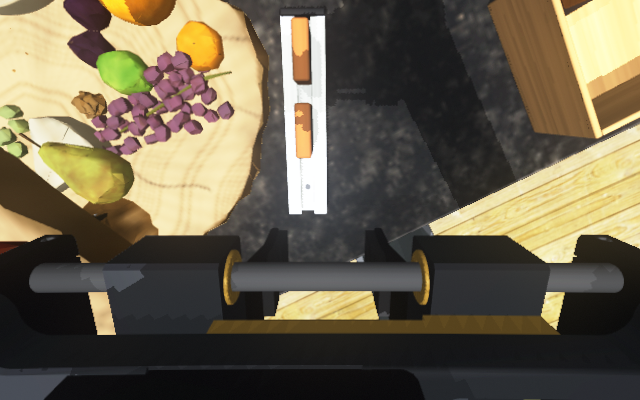

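Run:
```python
from h import *
c=get_calibration('wrist')
f=lambda l,z: np.array([px(c,u,v,z)[:2] for u,v in l])
for k,l,z in(('rail',[(289,213.5),(327.5,213.5),(326,16),(281,16)],.022),('mid',[(295,103),(312,103),(311.5,158),(297,158)],.081),('end',[(292,17),(309,17),(310,83),(295,83)],.081)):
    p=f(l,z);d=p[[2,3] if k=='rail' else [0,1]].mean(0)-p[[0,1] if k=='rail' else [2,3]].mean(0)
    print(k,p.round(4).tolist(),p.mean(0).round(4),np.linalg.norm(d).round(4),np.degrees(np.arctan2(d[1],d[0])).round(2))
n=get_state()['tool_rot'];R=cv2.Rodrigues(n)[0];print(np.degrees(np.arctan2(R[1,1],R[0,1])),R[:,2])
# stand edge heights
t=get_calibration('top')
print([px(t,225,200,z).round(3).tolist() for z in(.0,.2,.3)], [px(c,265,110,z).round(3).tolist() for z in(.0,.03,.06)], [px(c,180,195,z).round(3).tolist() for z in(.0,.03,.06)],[px(c,198,45,z).round(3).tolist() for z in(.05,.1)])
```

```text
rail [[0.5284, 0.1085], [0.5033, 0.0618], [0.7176, -0.0497], [0.7418, -0.0036]] [0.6228 0.0293] 0.2413 -27.6
mid [[0.6478, 0.0256], [0.6393, 0.0096], [0.588, 0.0383], [0.5956, 0.0526]] [0.6177 0.0315] 0.0587 -28.33
end [[0.7196, -0.0118], [0.7117, -0.0267], [0.6578, 0.0019], [0.6651, 0.0157]] [ 0.6885 -0.0052] 0.061 -27.39
-117.9481939291794 [-0.00853038 -0.00794601 -0.99993204]
[[0.651, 0.179, 0.0], [0.612, 0.138, 0.2], [0.592, 0.118, 0.3]] [[0.663, 0.07, 0.0], [0.661, 0.066, 0.03], [0.658, 0.061, 0.06]] [[0.62, 0.236, 0.0], [0.62, 0.22, 0.03], [0.621, 0.203, 0.06]] [[0.752, 0.092, 0.05], [0.735, 0.08, 0.1]]
```

Run:
```python
from h import *
t=get_calibration('top');s=get_calibration('scene')
for z in np.arange(.1,.4,.03):
    # tier outline in top -> project into scene, for z
    P=[px(t,u,v,z) for u,v in((228,190),(222,220),(200,240),(150,249),(90,240),(52,210))]
    print(round(z,2),proj(s,P).round().astype(int).tolist(),np.round(P,2)[[0,1,2,3]][:,:2].tolist())
```

```text
0.1 [[269, 154], [248, 163], [225, 163], [198, 151], [180, 131], [184, 113]] [[0.66, 0.16], [0.58, 0.16], [0.53, 0.2], [0.49, 0.32]]
0.13 [[267, 148], [246, 157], [223, 157], [196, 145], [179, 125], [183, 107]] [[0.65, 0.15], [0.58, 0.15], [0.52, 0.2], [0.49, 0.31]]
0.16 [[266, 141], [244, 150], [222, 150], [195, 138], [177, 119], [181, 102]] [[0.64, 0.14], [0.57, 0.15], [0.52, 0.19], [0.49, 0.3]]
0.19 [[264, 135], [243, 143], [220, 143], [193, 132], [176, 113], [180, 96]] [[0.64, 0.14], [0.57, 0.14], [0.52, 0.18], [0.48, 0.29]]
0.22 [[262, 128], [241, 136], [218, 136], [191, 125], [174, 107], [178, 90]] [[0.63, 0.13], [0.56, 0.13], [0.51, 0.17], [0.48, 0.28]]
0.25 [[260, 120], [239, 128], [216, 129], [189, 118], [173, 100], [177, 84]] [[0.62, 0.12], [0.56, 0.13], [0.51, 0.17], [0.48, 0.27]]
0.28 [[258, 112], [237, 120], [214, 120], [188, 110], [171, 93], [175, 78]] [[0.62, 0.12], [0.55, 0.12], [0.51, 0.16], [0.48, 0.26]]
0.31 [[256, 104], [234, 112], [212, 112], [186, 102], [169, 86], [174, 71]] [[0.61, 0.11], [0.55, 0.12], [0.5, 0.15], [0.47, 0.25]]
0.34 [[253, 95], [232, 103], [210, 103], [183, 93], [167, 78], [172, 63]] [[0.61, 0.11], [0.54, 0.11], [0.5, 0.15], [0.47, 0.24]]
0.37 [[251, 86], [230, 93], [207, 93], [181, 84], [165, 69], [170, 55]] [[0.6, 0.1], [0.54, 0.1], [0.5, 0.14], [0.47, 0.23]]
0.4 [[248, 76], [227, 83], [205, 83], [179, 74], [163, 60], [168, 47]] [[0.59, 0.09], [0.54, 0.1], [0.49, 0.13], [0.47, 0.22]]
```

Run:
```python
from h import *
s=get_calibration('scene')
for z in np.arange(.2,.75,.05): 
    p=proj(s,[[.605,-.32,z]])[0]; d=(np.array(s['R'])@[.605,-.32,z]+s['t'])[2]; print(round(z-.183,3),p.round(),round(K(s)[0,0]/d*.05,1))
a=cv2.imread('pics/s3.png')[70:250,300:440]
t=cv2.imread('pics/top0.png')[80:265,30:310]
b=cv2.imread('pics/scene0.png')[50:250,130:330]
out=np.zeros((600,800,3),np.uint8)
r=lambda i,w,h:cv2.resize(i,(w,h),interpolation=cv2.INTER_CUBIC)
out[:300,:233]=r(a,233,300); out[300:,:454]=r(b,454,300)[:,:454] if 0 else r(b,300,300)[:, :].repeat(1,1) if 0 else cv2.copyMakeBorder(r(b,300,300),0,0,0,154,cv2.BORDER_CONSTANT)
out[:370,240:800]=r(t,560,370)
cv2.imwrite('pics/comp.png',out)
```

```text
0.017 [366. 227.] 23.0
0.067 [368. 211.] 24.0
0.117 [370. 193.] 25.2
0.167 [372. 174.] 26.5
0.217 [375. 153.] 27.9
0.267 [378. 129.] 29.4
0.317 [381. 102.] 31.2
0.367 [385.  73.] 33.2
0.417 [389.  39.] 35.4
0.467 [394.   1.] 38.0
0.517 [399. -43.] 40.9
```

View pics/comp.png

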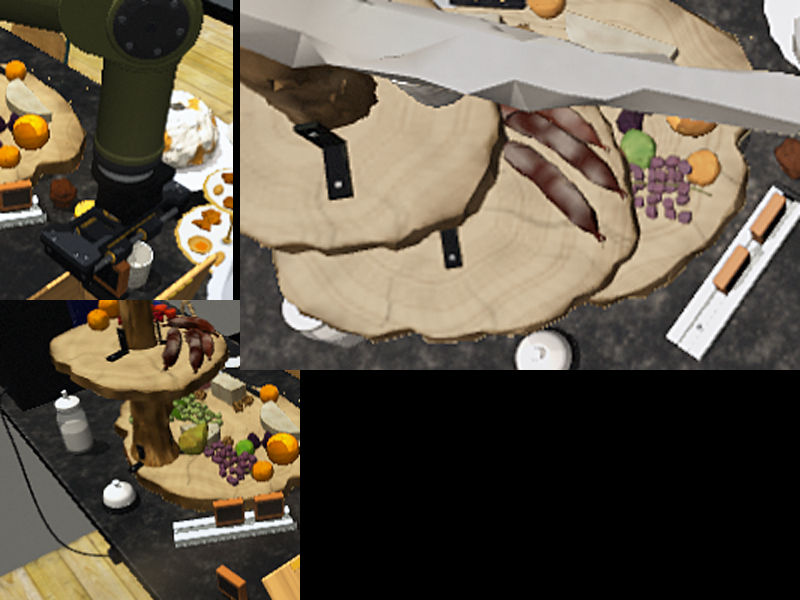

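Run:
```python
from h import *
t=get_calibration('top');s=get_calibration('scene')
l=[(226,190),(228,205),(210,225),(190,236),(170,242.5),(130,247.5)]
L=np.array([[.516,.085],[.4894,.099]])
for z in(.27,.30,.33):
    P=np.array([px(t,u,v,z)[:2] for u,v in l]);print(z,P.round(3).tolist())
    for x in (.125+.1,.125,.08,.04,0,-.03,-.06):
        q=np.array([.516,.085])+x*np.array([.8854,-.4649])
        Q=np.vstack([P[i]+(P[i+1]-P[i])*k/50 for i in range(5) for k in range(51)])
        print('  x',round(x-.125,3),q.round(3),np.linalg.norm(Q-q,axis=1).min().round(4))
```

```text
0.27 [[0.62, 0.125], [0.588, 0.116], [0.541, 0.147], [0.514, 0.184], [0.495, 0.223], [0.475, 0.303]]
  x 0.1 [ 0.715 -0.02 ] 0.1732
  x 0.0 [0.627 0.027] 0.0962
  x -0.045 [0.587 0.048] 0.0681
  x -0.085 [0.551 0.066] 0.0616
  x -0.125 [0.516 0.085] 0.0656
  x -0.155 [0.489 0.099] 0.0706
  x -0.185 [0.463 0.113] 0.0833
0.3 [[0.614, 0.119], [0.583, 0.11], [0.537, 0.14], [0.51, 0.176], [0.492, 0.214], [0.473, 0.292]]
  x 0.1 [ 0.715 -0.02 ] 0.1718
  x 0.0 [0.627 0.027] 0.0921
  x -0.045 [0.587 0.048] 0.0623
  x -0.085 [0.551 0.066] 0.0537
  x -0.125 [0.516 0.085] 0.0576
  x -0.155 [0.489 0.099] 0.063
  x -0.185 [0.463 0.113] 0.0759
0.33 [[0.607, 0.113], [0.577, 0.104], [0.533, 0.133], [0.507, 0.169], [0.49, 0.205], [0.471, 0.281]]
  x 0.1 [ 0.715 -0.02 ] 0.1709
  x 0.0 [0.627 0.027] 0.0879
  x -0.045 [0.587 0.048] 0.0571
  x -0.085 [0.551 0.066] 0.0457
  x -0.125 [0.516 0.085] 0.0496
  x -0.155 [0.489 0.099] 0.0555
  x -0.185 [0.463 0.113] 0.0685
```

Composite: the second tier (z≈0.30–0.33) comes within about 5 cm of the rail's line near its open end. So I keep the gripper low there and come in and out on the -y side.

```bash
python3 -m crank '[[0.5,0,-0.3,0,0],[0.5,0,-0.6,0,0],[0.5,0,-0.6,-0.3,0],[0.5,0,-0.6,-0.6,0],[0.5,0,-0.6,-0.8,0]]' && python3 -m crank '[[0.5,0,0,0,0],[0.5,0.1,0.2,0,0],[0.5,0.2,0.4,0,0],[0.5,0.285,0.58,0,0],[0.5,0.285,0.58,0,0]]' && python3 -m crank '[[0.5,0,0,0,0],[0.5,0,0,0,0]]'; python3 -c "
from h import *
snap('wrist','w5');s=get_state();print(s['position'],s['joint_torque'].round(1),s['joint_positions'].round(2))
c=get_calibration('wrist');print(proj(c,[[.6177,.0315,.081]]))"
```

```text
time: 11.65
position: [0.5591, -0.0832, 0.1031]
tool_rot: [3.039, -0.756, -0.014]
ft_force: [1.2, 0.4, 0.6]
grip_width: 0.5
grip_force: 0.0
time: 12.28
position: [0.6203, 0.0386, 0.108]
tool_rot: [3.045, -0.743, -0.005]
ft_force: [0.7, -0.7, 0.1]
grip_width: 0.501
grip_force: 0.0
time: 12.52
position: [0.6178, 0.0322, 0.1068]
tool_rot: [3.04, -0.756, -0.008]
ft_force: [-0.2, -0.2, -0.3]
grip_width: 0.501
grip_force: 0.0
[0.61763584 0.0324667  0.10651365] [ -0.2 -41.5   9.5 -28.    0.   -0.1  -0. ] [-0.73  0.43  0.79  1.69 -0.32  1.17 -1.91]
[[327.67274472 230.20282196]]
```

```bash
python3 -m crank '[[0.5,0,0,-0.13,0],[0.5,0,0,-0.255,0],[0.5,0,0,-0.255,0]]' && python3 -m crank '[[0.1,0,0,0,0],[0.1,0,0,0,0],[0.1,0,0,0,0],[0.1,0,0,0,0],[0.1,0,0,0,0]]' 25 && python3 -m crank '[[0.1,-0.05,0.026,0.005,0],[0.1,-0.1,0.053,0.005,0],[0.1,-0.15,0.079,0.005,0],[0.1,-0.2,0.105,0.005,0],[0.1,-0.25,0.131,0.005,0]]';python3 -c "
from h import *
s=get_state();print(s['position'],s['joint_torque'].round(1))"
```

```text
time: 12.95
position: [0.6158, 0.0332, 0.0531]
tool_rot: [3.038, -0.753, -0.016]
ft_force: [-0.1, -0.2, 0.6]
grip_width: 0.498
grip_force: 0.0
time: 13.58
position: [0.618, 0.0341, 0.0553]
tool_rot: [3.041, -0.752, -0.009]
ft_force: [-0.5, 0.2, 4.1]
grip_width: 0.204
grip_force: 24.9
time: 14.2
position: [0.5709, 0.0585, 0.0563]
tool_rot: [3.039, -0.752, 0.006]
ft_force: [23.5, -10.7, -21.5]
grip_width: 0.207
grip_force: 25.0
[0.57094641 0.05847298 0.05628148] [ -6.6 -43.3   2.3 -22.5  -2.6   9.3   0.1]
```

```bash
python3 -m crank '[[0.1,0,0,-0.008,0],[0.1,0,0,-0.008,0],[0.1,0,0,-0.008,0]]' 35 && python3 -m crank '[[0.1,-0.03,0.016,0,0],[0.1,-0.06,0.032,0,0],[0.1,-0.09,0.047,0,0],[0.1,-0.12,0.063,0,0],[0.1,-0.15,0.079,0,0]]';python3 -c "
from h import *
snap('wrist','w6');s=get_state();print(s['position'],s['joint_torque'].round(1))"
```

```text
time: 14.58
position: [0.5712, 0.0584, 0.0561]
tool_rot: [3.04, -0.754, 0.003]
ft_force: [7.1, -5.1, 3.2]
grip_width: 0.201
grip_force: 35.0
time: 15.2
position: [0.5558, 0.0662, 0.0584]
tool_rot: [3.035, -0.76, 0.056]
ft_force: [43.7, -20.2, -21.9]
grip_width: 0.204
grip_force: 35.0
[0.55522208 0.06651117 0.05845345] [-13.5 -40.1  -5.7 -13.6  -5.1  14.7  -0.1]
```

View pics/w6.png

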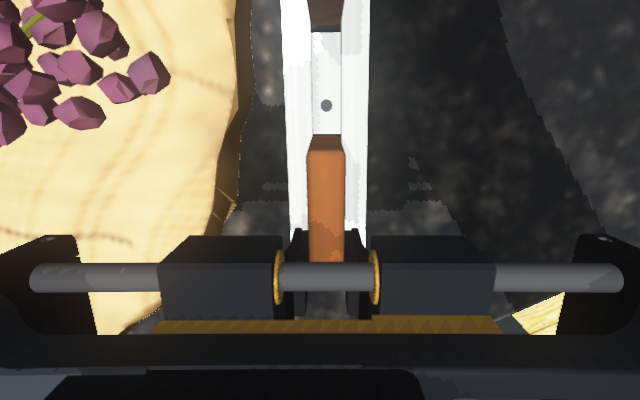

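Run:
```python
from h import *
c=get_calibration('wrist');s=get_state();R=cv2.Rodrigues(s['tool_rot'])[0];print(R.round(3),s['position'],s['ft_force'],s['torque'])
d=np.array([.8854,-.4649,0]);n=np.array([.4649,.8854,0])
p=np.array(s['position'])
for k in(.02,.025,.03,.035,.04,.045,.05):
    q=np.array([.516,.085,.081])+d*(np.dot(p-[.516,.085,0],d)+k);print(k,proj(c,[q-n*.009,q+n*.009]).round(0).tolist())
print(px(c,326,105,.006),np.dot(px(c,326,105,.006)[:2]-[.516,.085],d[:2]), np.dot(p-[.516,.085,0],d))
print([np.dot(px(c,326,r,.081)[:2]-[.516,.085],d[:2]).round(4) for r in (135,150,155)], np.dot(px(c,326,32,.081)[:2]-[.516,.085],d[:2]).round(4))
```

```text
[[ 0.882 -0.471  0.031]
 [-0.471 -0.882 -0.02 ]
 [ 0.037  0.003 -0.999]] [0.55522208 0.06651117 0.05845345] [ 41.70340565 -19.45967869 -22.49570602] [-3.88005623 -8.82301652  0.11489511]
0.02 [[350.0, 227.0], [312.0, 228.0]]
0.025 [[350.0, 217.0], [312.0, 218.0]]
0.03 [[350.0, 207.0], [312.0, 208.0]]
0.035 [[350.0, 197.0], [312.0, 197.0]]
0.04 [[350.0, 187.0], [311.0, 187.0]]
0.045 [[350.0, 176.0], [311.0, 176.0]]
0.05 [[350.0, 165.0], [311.0, 166.0]]
[0.62639585 0.02888595 0.006     ] 0.12383190458567084 0.043322683992163435
[np.float64(0.107), np.float64(0.1003), np.float64(0.0981)] 0.1488
```

The holder slipped: its back top edge (~row 150) puts it at 70 mm from the open end while the tool is at 43. It jams by tilting under the high pull. I'll regrip low across its 60 mm ends, which resists tilting and keeps the body in line with the rail.

```bash
python3 -m crank '[[0.5,0.05,-0.026,0,0],[0.5,0.08,-0.04,0,0],[0.5,0.08,-0.04,0,0]]' 25 && python3 -m crank '[[0.5,0,0,0.12,0],[0.5,0,0,0.25,0],[0.6,0.05,-0.025,0.25,-0.03]]' && python3 -m crank '[[0.95,0.05,-0.03,0,-0.05],[0.95,0.05,-0.03,0,-0.08],[0.95,0.05,-0.03,0,-0.11],[0.95,0.05,-0.03,0,-0.14],[0.95,0.05,-0.03,0,-0.17]]' && python3 -m crank '[[0.95,0,0,0,-0.03],[0.95,0,0,0,-0.05],[0.95,0,0,0,-0.05],[0.95,0,0,0,-0.05]]';python3 - <<'E'
from h import *
s=get_state();R=cv2.Rodrigues(s['tool_rot'])[0];print(s['position'],np.degrees(np.arctan2(R[1,1],R[0,1])),s['ft_force'],s['joint_positions'].round(2))
im=snap('wrist','w7');c=get_calibration('wrist');print(proj(c,[[.516+.8854*k,.085-.4649*k,.081] for k in(.04,.07,.10,.165,.225)]).round())
E
```

```text
time: 15.62
position: [0.5527, 0.0687, 0.0535]
tool_rot: [3.04, -0.751, -0.014]
ft_force: [0.3, -0.5, -0.6]
grip_width: 0.448
grip_force: 0.0
time: 16.0
position: [0.5637, 0.065, 0.1057]
tool_rot: [2.959, -1.038, -0.012]
ft_force: [0.2, 0.5, 0.2]
grip_width: 0.544
grip_force: 0.0
time: 16.62
position: [0.5897, 0.0488, 0.0794]
tool_rot: [-2.241, 2.175, 0.081]
ft_force: [1.1, -0.1, -0.5]
grip_width: 0.936
grip_force: 0.0
time: 17.12
position: [0.5981, -0.0134, 0.03]
tool_rot: [-1.909, 2.395, 0.136]
ft_force: [0.3, 0.6, -0.2]
grip_width: 0.955
grip_force: 0.0
[ 0.59805833 -0.01337353  0.0299576 ] 167.18719681271952 [ 0.31177117  0.63672593 -0.20382484] [-0.86  0.75  1.24  1.82 -0.88  1.23 -2.69]
[[459. 416.]
 [402. 406.]
 [342. 396.]
 [204. 374.]
 [ 59. 352.]]
```

View pics/w7.png

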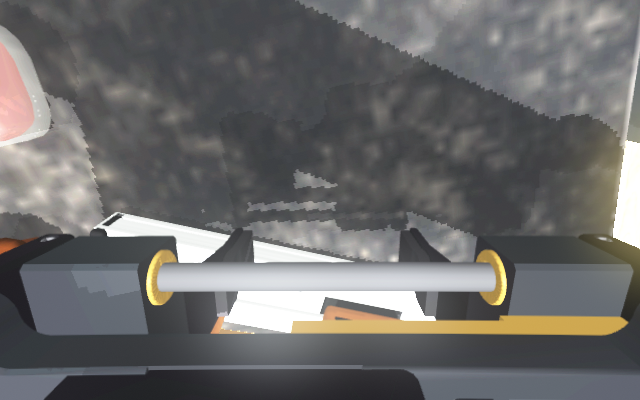

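Joints 3 and 7 ran into their limits turning that way, and the tool was carried to the -y side of the rail without contact. I'll back off and unwind in the positive direction. The 14 pictures are used up, so from here I check with numbers.

```bash
python3 -m crank '[[0.95,0,-0.1,0.2,0],[0.95,0,-0.25,0.4,0.03],[0.95,0,-0.4,0.6,0.06],[0.95,0,-0.5,0.7,0.09],[0.95,0,-0.5,0.7,0.12]]' 25 && python3 -m crank '[[0.95,0,0,0,0.03],[0.95,0,0,0,0.06],[0.95,0,0,0,0.09],[0.95,0,0,0,0.12],[0.95,0,0,0,0.15]]' && python3 -m crank '[[0.95,0,0,0,0.03],[0.95,0,0,0,0.06],[0.95,0,0,0,0.09],[0.95,0,0,0,0.12],[0.95,0,0,0,0.15]]';cat > st.py <<'E'
from h import *
s=get_state();R=cv2.Rodrigues(s['tool_rot'])[0];p=s['position']
d=np.array([.8854,-.4649]);n=np.array([.4649,.8854]);v=p[:2]-[.516,.085]
print('pos',p.round(4),'yaw_y',np.degrees(np.arctan2(R[1,1],R[0,1])).round(1),'along',(v@d).round(4),'perp',(v@n).round(4),'z',R[:,2].round(3),'F',s['ft_force'].round(1),'T',s['torque'].round(1),'q',s['joint_positions'].round(2),'grip',round(s['grip_width'],3),s['grip_force'].round(1))
E
python3 st.py
```

```text
time: 17.8
position: [0.5993, -0.1168, 0.1736]
tool_rot: [-2.686, 1.541, 0.161]
ft_force: [0.1, 0.7, -1.0]
grip_width: 0.953
grip_force: 0.0
time: 18.42
position: [0.5989, -0.1134, 0.1711]
tool_rot: [3.118, -0.157, -0.176]
ft_force: [-0.1, -0.1, -1.6]
grip_width: 0.948
grip_force: 0.0
time: 19.05
position: [0.5989, -0.1133, 0.1712]
tool_rot: [2.807, 1.248, -0.143]
ft_force: [-1.3, -0.3, -0.4]
grip_width: 0.946
grip_force: 0.0Traceback (most recent call last):
  File "st.py", line 4, in <module>
    print('pos',p.round(4),'yaw_y',np.degrees(np.arctan2(R[1,1],R[0,1])).round(1),'along',(v@d).round(4),'perp',(v@n).round(4),'z',R[:,2].round(3),'F',s['ft_force'].round(1),'T',s['torque'].round(1),'q',s['joint_positions'].round(2),'grip',round(s['grip_width'],3),s['grip_force'].round(1))
                                                                                                                                                                                                                                                                         ^^^^^^^^^^^^^^^^^^^^^
AttributeError: 'float' object has no attribute 'round'
```

```bash
sed -i "s/s\['grip_force'\].round(1)/round(s['grip_force'],1)/" st.py; python3 st.py
```

```text
pos [ 0.5989 -0.1133  0.1712] yaw_y -42.0 along 0.1656 perp -0.137 z [-0.058 -0.098 -0.993] F [-1.3 -0.3 -0.4] T [ 0.1 -0.   0. ] q [-0.55  0.37  0.79  1.61 -0.16  1.3  -0.47] grip 0.946 0.0
```

The limit excursion left the tool tilted 6.5°. I can remove it by turning so the tilt points back toward the base, then reaching slightly past the outer limit, which tilts the tool outward. I'll do this high and clear of everything.

```bash
python3 -m crank '[[0.5,0,-0.1,0.3,0],[0.5,0,-0.2,0.6,-0.02],[0.5,0.1,-0.4,0.9,-0.05],[0.5,0.2,-0.6,1,-0.08],[0.5,0.3,-0.8,1,-0.11]]' 25 && python3 -m crank '[[0.5,0.1,-0.13,0.15,-0.03],[0.5,0.1,-0.13,0.15,-0.06],[0.5,0.1,-0.13,0.15,-0.09],[0.5,0.1,-0.13,0.15,-0.121],[0.5,0.1,-0.13,0.15,-0.121]]' >/dev/null && python3 st.py
```

```text
time: 19.68
position: [0.6601, -0.2746, 0.3746]
tool_rot: [3.097, 0.215, -0.164]
ft_force: [0.4, -0.3, 0.7]
grip_width: 0.525
grip_force: 0.0
pos [ 0.6781 -0.3002  0.401 ] yaw_y -125.3 along 0.3226 perp -0.2657 z [-0.103  0.048 -0.993] F [0.8 0.6 0.1] T [ 0.  -0.1  0. ] q [ 0.08  0.77  0.93  0.61 -0.62  2.04 -1.59] grip 0.496 0.0
```

```bash
python3 -m crank '[[0.5,0.09,-0.04,0,0],[0.5,0.18,-0.08,0,0],[0.5,0.18,-0.08,0,0]]' >/dev/null && python3 st.py;  python3 -m crank '[[0.5,0.09,-0.04,0,0],[0.5,0.18,-0.08,0,0],[0.5,0.18,-0.08,0,0]]' >/dev/null && python3 st.py
```

```text
pos [ 0.7103 -0.3137  0.3947] yaw_y -125.2 along 0.3574 perp -0.2627 z [-0.097  0.046 -0.994] F [0.5 0.4 0.1] T [-0.  -0.1 -0. ] q [ 0.34  0.81  0.19  0.39 -0.15  2.05 -1.77] grip 0.502 0.0
pos [ 0.7322 -0.324   0.381 ] yaw_y -125.3 along 0.3816 perp -0.2616 z [-0.078  0.036 -0.996] F [ 0.1  0.2 -0.1] T [ 0.1 -0.   0. ] q [ 0.35  0.88  0.21  0.3  -0.18  2.05 -1.77] grip 0.502 0.0
```

```bash
python3 -m crank '[[0.5,0.09,-0.04,0.05,0],[0.5,0.18,-0.08,0.1,0],[0.5,0.18,-0.08,0.1,0]]' >/dev/null && python3 st.py;  python3 -m crank '[[0.5,0.09,-0.04,0.05,0],[0.5,0.18,-0.08,0.1,0],[0.5,0.18,-0.08,0.1,0]]' >/dev/null && python3 st.py
```

```text
pos [ 0.7465 -0.3316  0.3832] yaw_y -125.5 along 0.3977 perp -0.2617 z [-0.047  0.022 -0.999] F [-0.7 -0.7 -0.7] T [ 0. -0. -0.] q [ 0.35  0.91  0.26  0.23 -0.23  2.05 -1.78] grip 0.502 0.0
pos [ 0.7596 -0.3377  0.3842] yaw_y -125.6 along 0.4122 perp -0.261 z [-0.018  0.009 -1.   ] F [ 0.  -0.1 -0.3] T [ 0.1 -0.   0. ] q [ 0.35  0.95  0.34  0.17 -0.31  2.05 -1.78] grip 0.499 0.0
```

```bash
python3 -m crank '[[0.5,0.06,-0.027,0.03,0],[0.5,0.12,-0.053,0.07,0],[0.5,0.12,-0.053,0.07,0]]' >/dev/null && python3 st.py
```

```text
pos [ 0.7674 -0.3409  0.386 ] yaw_y -125.6 along 0.4206 perp -0.2602 z [ 0.001  0.001 -1.   ] F [ 0.1 -0.9 -0. ] T [ 0.1  0.  -0. ] q [ 0.36  0.97  0.42  0.13 -0.39  2.05 -1.78] grip 0.501 0.0
```

```bash
python3 -m crank '[[0.9,-0.2,0.25,-0.1,0.03],[0.9,-0.4,0.5,-0.2,0.06],[0.9,-0.5,0.75,-0.3,0.09],[0.9,-0.6,0.9,-0.4,0.12],[0.9,-0.7,1,-0.5,0.145]]' 25 >/dev/null && python3 -m crank '[[0.9,-0.1,0.1,-0.2,0.03],[0.9,-0.2,0.2,-0.4,0.06],[0.9,-0.24,0.3,-0.6,0.09],[0.9,-0.24,0.3,-0.6,0.12],[0.9,-0.24,0.3,-0.6,0.13]]' >/dev/null && python3 -m crank '[[0.9,0,0,0,0],[0.9,0,0,0,0]]' > /dev/null && python3 st.py
cat > det.py <<'E'
from h import *
import sys
def run(cam):
    c=get_calibration(cam); im=snap(cam,'d%d'%np.random.randint(1e6))
    d=np.array([.8854,-.4649]);n=np.array([.4649,.8854])
    for pp in (-.006,0,.006):
        A=np.arange(-.06,.26,.003)
        X=np.array([[*(np.array([.516,.085])+a*d+pp*n),.081] for a in A]);P=proj(c,X)
        s=''
        for u,v in P:
            if 0<=u<639 and 0<=v<399:
                r,g,b=im[int(v),int(u)].astype(int); s+= '#' if (r-b>60 and r>80) else '.'
            else: s+='x'
        print(cam,pp,s)
for cam in sys.argv[1:]: run(cam)
E
python3 det.py wrist top
```

```text
pos [ 0.5873 -0.0906  0.1733] yaw_y -34.3 along 0.1447 perp -0.1223 z [-0.001  0.001 -1.   ] F [-0.2  0.2  0. ] T [-0.  -0.1  0. ] q [-0.12  0.23  0.26  1.67 -0.06  1.25 -0.44] grip 0.9 0.0
wrist -0.006 ###..................................####################...................####################...........
wrist 0 ##...................................####################...................####################...........
wrist 0.006 #....................................####################...................####################..........#
top -0.006 ....................................###################..................#.##########.#....................
top 0 ....................................###################....................##############.#................
top 0.006 ....................................###################.....................###################............
```

```bash
python3 -m crank '[[0.9,-0.007,0.2,-0.2,0.018],[0.9,-0.007,0.4,-0.29,0.018],[0.9,-0.007,0.6,-0.29,0.018],[0.9,-0.007,0.695,-0.29,0.018],[0.9,-0.007,0.695,-0.29,0.018]]' >/dev/null && python3 -m crank '[[0.9,0,0,0,0],[0.9,0,0,0,0],[0.9,0,0,0,0]]' >/dev/null;  python3 st.py; python3 det.py wrist top
```

```text
pos [0.586  0.0472 0.1151] yaw_y -27.9 along 0.0796 perp -0.001 z [-0.001  0.001 -1.   ] F [-0.1  0.1 -0.6] T [ 0.  -0.1  0. ] q [-0.27  0.27  0.17  1.75 -0.05  1.13 -0.57] grip 0.898 0.0
wrist -0.006 ...........................................................................................................
wrist 0 .....................................###################....................###################............
wrist 0.006 ###..................................###################....................####################...........
top -0.006 ........................................................................................#######............
top 0 ........................................................................................#######............
top 0.006 ........................................................................................#######...........#
```

```bash
python3 -m crank '[[0.9,0,0.005,-0.15,0],[0.9,0,0.005,-0.3,0],[0.9,0,0.005,-0.41,0],[0.9,0,0.005,-0.41,0]]' 35 >/dev/null && python3 st.py && python3 -m crank '[[0.6,0,0,0,0],[0.6,0,0,0,0],[0.6,0,0,0,0],[0.6,0,0,0,0]]' >/dev/null;  python3 st.py; python3 -m crank '[[0.6,-0.03,0.016,0,0],[0.6,-0.06,0.032,0,0],[0.6,-0.09,0.047,0,0],[0.6,-0.12,0.063,0,0],[0.6,-0.15,0.079,0,0]]' >/dev/null;python3 st.py
```

```text
pos [0.5841 0.0491 0.0312] yaw_y -27.8 along 0.077 perp -0.0001 z [-0.006  0.    -1.   ] F [ 0.5 -0.4  0.3] T [-0.  -0.1  0. ] q [-0.26  0.36  0.16  1.82 -0.07  0.98 -0.56] grip 0.9 0.0
pos [0.5864 0.0498 0.0342] yaw_y -27.7 along 0.0787 perp 0.0016 z [-0.     0.002 -1.   ] F [-1.4  0.3  6. ] T [-0.   0.2 -0. ] q [-0.26  0.35  0.16  1.81 -0.07  0.98 -0.56] grip 0.688 35.0
pos [0.5573 0.0651 0.0342] yaw_y -27.8 along 0.0458 perp 0.0016 z [ 0.002  0.001 -1.   ] F [ 4.2 -2.   5.5] T [-0.5 -0.9 -0. ] q [-0.29  0.3   0.15  1.88 -0.05  0.96 -0.6 ] grip 0.686 35.0
```

```bash
python3 -m crank '[[0.6,-0.08,0.042,0,0],[0.6,-0.16,0.084,0,0],[0.6,-0.24,0.126,0,0],[0.6,-0.32,0.168,0,0],[0.6,-0.38,0.199,0,0]]' >/dev/null;python3 st.py;  python3 -m crank '[[0.6,0,0,0,0],[0.6,0,0,0,0]]' >/dev/null;python3 st.py
```

```text
pos [0.4777 0.1057 0.0325] yaw_y -27.7 along -0.0435 perp 0.0005 z [-0.004  0.001 -1.   ] F [ 0.5  0.7 -1.5] T [-0.  0.  0.] q [-0.37  0.17  0.11  2.05 -0.03  0.93 -0.73] grip 0.69 35.0
pos [0.4792 0.1049 0.0324] yaw_y -27.7 along -0.0418 perp 0.0005 z [-0.003  0.001 -1.   ] F [ 0.4 -0.6 -0.8] T [-0.  -0.1 -0. ] q [-0.37  0.17  0.11  2.05 -0.03  0.93 -0.73] grip 0.687 35.0
```

```bash
python3 -m crank '[[0.6,0,0,0.2,0],[0.6,0,-0.1,0.35,0],[0.6,0,-0.35,0.35,0],[0.6,0,-0.6,0.5,0],[0.6,0,-0.8,0.68,-0.02]]' 40 >/dev/null;python3 st.py;  python3 -m crank '[[0.6,0.07,-0.2,0,-0.03],[0.6,0.14,-0.4,0,-0.06],[0.6,0.21,-0.6,0,-0.09],[0.6,0.28,-0.8,0,-0.12],[0.6,0.35,-1,0,-0.148]]' >/dev/null; python3 -m crank '[[0.6,0.04,-0.12,0,0],[0.6,0.04,-0.21,0,0],[0.6,0.04,-0.21,0,0],[0.6,0.04,-0.21,0,0]]' >/dev/null; python3 st.py
```

```text
pos [ 0.4789 -0.0575  0.1689] yaw_y -35.3 along 0.0334 perp -0.1434 z [-0.004  0.001 -1.   ] F [ 0.8 -0.4 -1.4] T [ 0.  -0.1  0. ] q [-0.2  -0.    0.27  1.93  0.    1.22 -0.55] grip 0.686 40.0
pos [ 0.5578 -0.2956  0.1688] yaw_y -88.2 along 0.214 perp -0.3176 z [-0.     0.003 -1.   ] F [-0.1  0.5 -1.8] T [0.1 0.  0. ] q [ 0.05  0.33  0.49  1.59 -0.17  1.26 -0.97] grip 0.684 40.0
```

```bash
python3 -m crank '[[0.6,0,-0.01,-0.2,0],[0.6,0,-0.01,-0.4,0],[0.6,0,-0.01,-0.55,0],[0.6,0,-0.01,-0.64,0],[0.6,0,-0.01,-0.64,0]]' >/dev/null;python3 st.py;  python3 -m crank '[[0.79,0,0,0,0],[0.79,0,0,0,0],[0.79,0,0,0,0]]' >/dev/null;python3 st.py; python3 -m crank '[[0.79,0,0,0.25,0],[0.79,0,0,0.5,0],[0.79,0,0,0.75,0],[0.79,0,0,1,0]]'>/dev/null; python3 st.py
cat > box.py <<'E'
# ascii colour check of box interior at top-of-holder plane z=.083
from h import *
import sys
def run(cam):
    c=get_calibration(cam); im=snap(cam,'b%d'%np.random.randint(1e6)); g=cv2.cvtColor(im,cv2.COLOR_RGB2HSV)
    xs=np.arange(.640,.470,-.006);ys=np.arange(-.235,-.405,-.004)
    P=proj(c,[[x,y,.083] for x in xs for y in ys]).reshape(len(xs),len(ys),2)
    for r in P:
        print(''.join(('#' if (g[int(v),int(u),1]>140 and 60<g[int(v),int(u),2]) else ('k' if g[int(v),int(u),2]<60 else '.')) if 0<=u<639 and 0<=v<399 else 'x' for u,v in r))
for cam in sys.argv[1:]: print(cam);run(cam)
E
python3 box.py wrist
```

```text
pos [ 0.5568 -0.2968  0.0394] yaw_y -88.1 along 0.2136 perp -0.3191 z [-0.003  0.004 -1.   ] F [ 0.  -0.6 -1.4] T [0.1 0.1 0. ] q [ 0.08  0.46  0.46  1.71 -0.23  1.04 -0.92] grip 0.678 39.8
pos [ 0.5583 -0.2992  0.0417] yaw_y -88.2 along 0.2161 perp -0.3205 z [ 0.001  0.001 -1.   ] F [ 0.4 -0.  -0. ] T [ 0. -0.  0.] q [ 0.08  0.46  0.46  1.7  -0.23  1.04 -0.92] grip 0.786 0.0
pos [ 0.5578 -0.299   0.2432] yaw_y -88.2 along 0.2155 perp -0.3206 z [ 0.001  0.002 -1.   ] F [-0.1 -0.9  0.3] T [-0.  -0.  -0.1] q [ 0.04  0.29  0.51  1.48 -0.15  1.4  -0.98] grip 0.788 0.0
wrist
.......................######..############
....#..#...........#.....####..##...#......
....####........#....#####...#..##..#.....#
....##..#.......#..#.##....#.##.#.........#
....#..##.......#..#..#...#.#.###..##.....#
#.##.............kkkkkk.............#......
#.##..........kkkkkkkkkk#..#........#....##
...##........kkkkk########................#
#..##......###############..........##....#
#.#.#......###############.....#....##.....
#..##......########...#.#.................#
...##........#...kkkkk..................#.#
..###......kkkkkkkkkkk#......#.#....#...#..
...##......kkk...kkkk#.......#.#.....#.....
..#.##.............kk###......#.....#....#.
...#.......##..#########....##.......#.....
...##......#########.kk#...##..#...........
....###....##..kkkkkkkk##............#.#.#.
.#..###.....#kkkkkkkkkk##...#.#.......#.#.#
....##......#kkkkkkkkkkk#...#........##.#..
....#...##.###kkkkkkkkkk##.####...#...#.###
......###..###kkkkkk#######.###.#.......##.
.....###.###.#######.#.....######.###kk#.#.
........#.#..##.......##....#..#.#kkkkkk..#
...............#........###..###.#kkkkkkk#.
........#..#.................#.#..kkkkkkkk.
.........#............##......#...kkkkkkkkk
..........#.......................kkkkkkkkk
..................................kkkkkkkkk
```

Both holders stand in the box. Now the one by the end stop, gripped lengthwise in the same way.

```bash
python3 -m crank '[[0.9,0.1,0.25,0,0.03],[0.9,0.2,0.5,0,0.06],[0.9,0.3,0.75,0,0.09],[0.9,0.4,0.9,0,0.12],[0.9,0.4,0.9,0,0.145]]' >/dev/null; python3 -m crank '[[0.9,0.1,0.15,-0.3,0.023],[0.9,0.2,0.3,-0.6,0.023],[0.9,0.26,0.56,-0.6,0.023],[0.9,0.26,0.56,-0.6,0.023],[0.9,0.26,0.56,-0.6,0.023]]' >/dev/null; python3 st.py; python3 det.py wrist top
```

```text
pos [ 0.69   -0.007   0.1211] yaw_y -27.7 along 0.1968 perp -0.0005 z [-0.001  0.    -1.   ] F [-0.2 -1.2 -0.2] T [-0.1 -0.1 -0. ] q [-0.19  0.47  0.22  1.47 -0.11  1.22 -0.44] grip 0.9 0.0
wrist -0.006 xxxxxxxxxxxx#####..........................................................................................
wrist 0 xxxxxxxxxxxxx###.............................................................##################............
wrist 0.006 xxxxxxxxxxxxx#...............................................................###################...........
top -0.006 .............................................................................................#.............
top 0 ...........................................................................................................
top 0.006 ...........................................................................................................
```

```bash
python3 -m crank '[[0.9,0,0,-0.15,0],[0.9,0,0,-0.3,0],[0.9,0,0,-0.425,0],[0.9,0,0,-0.425,0]]' 35 >/dev/null && python3 st.py && python3 -m crank '[[0.6,0,0,0,0],[0.6,0,0,0,0],[0.6,0,0,0,0],[0.6,0,0,0,0]]' >/dev/null;  python3 st.py; python3 -m crank '[[0.6,-0.06,0.032,0,0],[0.6,-0.12,0.063,0,0],[0.6,-0.18,0.095,0,0],[0.6,-0.24,0.126,0,0],[0.6,-0.3,0.158,0,0]]' >/dev/null;python3 st.py
```

```text
pos [ 0.6881 -0.0088  0.0344] yaw_y -27.9 along 0.196 perp -0.003 z [-0.005  0.    -1.   ] F [ 1.3 -0.3  0.2] T [-0.1 -0.1  0. ] q [-0.18  0.55  0.21  1.54 -0.12  1.07 -0.43] grip 0.902 0.0
pos [ 0.6906 -0.0068  0.0376] yaw_y -27.7 along 0.1972 perp -0.0001 z [ 0.     0.001 -1.   ] F [-2.  -0.2  5.4] T [0.1 0.3 0. ] q [-0.18  0.54  0.21  1.54 -0.12  1.07 -0.43] grip 0.683 35.0
pos [0.631  0.0247 0.0376] yaw_y -27.7 along 0.1299 perp 0.0001 z [ 0.003  0.001 -1.   ] F [ 3.3 -1.5  5.6] T [-0.5 -0.9 -0. ] q [-0.24  0.43  0.2   1.7  -0.1   1.01 -0.49] grip 0.686 35.0
```

```bash
python3 -m crank '[[0.6,-0.08,0.042,0,0],[0.6,-0.16,0.084,0,0],[0.6,-0.24,0.126,0,0],[0.6,-0.32,0.168,0,0],[0.6,-0.376,0.197,0,0]]' >/dev/null;python3 st.py; python3 -m crank '[[0.6,-0.08,0.042,0,0],[0.6,-0.16,0.084,0,0],[0.6,-0.24,0.126,0,0],[0.6,-0.32,0.168,0,0],[0.6,-0.376,0.197,0,0]]' >/dev/null;  python3 -m crank '[[0.6,0,0,0,0],[0.6,0,0,0,0]]' >/dev/null;python3 st.py
```

```text
pos [0.5557 0.0645 0.0376] yaw_y -27.7 along 0.0446 perp 0.0003 z [ 0.003  0.001 -1.   ] F [ 4.5 -2.4  5.5] T [-0.5 -1.  -0. ] q [-0.32  0.29  0.18  1.89 -0.07  0.96 -0.59] grip 0.687 35.0
pos [0.4788 0.1033 0.0354] yaw_y -27.7 along -0.0414 perp -0.0011 z [-0.003  0.001 -1.   ] F [ 0.4 -0.6 -1.1] T [-0.1 -0.1  0. ] q [-0.4   0.17  0.15  2.05 -0.03  0.93 -0.72] grip 0.689 35.0
```

```bash
python3 -m crank '[[0.6,0,0,0.2,0],[0.6,0,-0.1,0.35,0],[0.6,0,-0.35,0.35,0],[0.6,0,-0.6,0.5,0],[0.6,0,-0.8,0.68,-0.02]]' 40 >/dev/null;python3 st.py;  python3 -m crank '[[0.6,0.03,-0.2,0,-0.03],[0.6,0.06,-0.4,0,-0.06],[0.6,0.09,-0.6,0,-0.09],[0.6,0.12,-0.8,0,-0.12],[0.6,0.15,-1,0,-0.148]]' >/dev/null; python3 -m crank '[[0.6,0,-0.12,0,0],[0.6,0,-0.2,0,0],[0.6,0,-0.2,0,0],[0.6,0,-0.2,0,0]]' >/dev/null; python3 st.py
```

```text
pos [ 0.4785 -0.0591  0.1719] yaw_y -35.3 along 0.0338 perp -0.145 z [-0.004  0.001 -1.   ] F [ 1.3 -0.4 -0.7] T [ 0.  -0.1  0. ] q [-0.24 -0.01  0.31  1.93  0.    1.22 -0.55] grip 0.689 40.0
pos [ 0.5097 -0.2951  0.1718] yaw_y -88.1 along 0.1712 perp -0.3395 z [-0.     0.003 -1.   ] F [ 1.2  1.1 -1.4] T [0.  0.1 0.1] q [ 0.02  0.24  0.54  1.69 -0.13  1.25 -0.95] grip 0.683 40.0
```

```bash
python3 -m crank '[[0.6,0,-0.01,-0.2,0],[0.6,0,-0.01,-0.4,0],[0.6,0,-0.01,-0.55,0],[0.6,0,-0.01,-0.65,0],[0.6,0,-0.01,-0.65,0]]' >/dev/null;python3 st.py;  python3 -m crank '[[0.79,0,0,0,0],[0.79,0,0,0,0],[0.79,0,0,0,0]]' >/dev/null;python3 st.py; python3 -m crank '[[0.79,0,0,0.25,0],[0.79,0,0,0.5,0],[0.79,0,0,0.75,0],[0.79,0,0,1,0]]'>/dev/null; python3 st.py;python3 box.py wrist scene; python3 det.py top
```

```text
pos [ 0.5113 -0.2961  0.0466] yaw_y -88.1 along 0.173 perp -0.3396 z [ 0.003  0.006 -1.   ] F [-8.6  6.  26.1] T [2.  1.7 0.2] q [ 0.06  0.37  0.51  1.81 -0.22  1.01 -0.88] grip 0.685 40.0
pos [ 0.5095 -0.2977  0.0417] yaw_y -88.2 along 0.1722 perp -0.3418 z [-0.     0.002 -1.   ] F [-0.1  0.9 -0.1] T [0.1 0.  0. ] q [ 0.06  0.38  0.51  1.81 -0.22  1.01 -0.88] grip 0.788 0.0
pos [ 0.5093 -0.2982  0.2433] yaw_y -88.2 along 0.1722 perp -0.3424 z [-0.     0.002 -1.   ] F [ 1.7 -0.4 -1.2] T [ 0. -0.  0.] q [ 0.01  0.2   0.56  1.59 -0.11  1.38 -0.97] grip 0.788 0.0
wrist
.............................##...#........
.....###########.##.########.##............
....####################....###.....#......
...#.......................................
..##.................................#.....
####.......................................
####......................................#
..##...............#######.................
..##.........#############...............#.
###........###############.................
#..........########..................#.....
..##........#..............................
[... 1681 characters left out ...]
#####################.##########...######
######.####################..######.#######
############################kkk############
##########kkkkkkkkkkkkk#####kkk############
#############kkkkkkkkkkkkk##kkk.###########
################kkkkkkkkkkkkkkkk###########
###.######..###############################
#############..##.#.#######################
top -0.006 ...........................................................................................................
top 0 ...........................................................................................................
top 0.006 ..........................................................................................................#
```

```bash
cat > asc.py <<'E'
from h import *
import sys
f=int(sys.argv[2]) if len(sys.argv)>2 else 0
cam=sys.argv[1]; c=get_calibration(cam); im=snap(cam,'a%d'%np.random.randint(1e6))
o=np.array([.5566,-.3185]);bx=np.array([.03,-.9995]);by=np.array([.9995,.03])
for z in(.1,.008): print(z,proj(c,[np.r_[o+bx*a+by*b,z] for a,b in((-.08,-.08),(-.08,.08),(.08,.08),(.08,-.08))]).round().tolist())
# rectified view at plane z=.083: columns = y (left=+y), rows = x (top = far)
xs=np.arange(.645,.468,-.004);ys=np.arange(-.23,-.41,-.002)
P=proj(c,[[x,y,.083] for x in xs for y in ys]).astype(np.float32).reshape(len(xs),len(ys),2)
w=cv2.remap(im,P[...,0],P[...,1],cv2.INTER_LINEAR)
g=cv2.cvtColor(w,cv2.COLOR_RGB2HSV).astype(int)
for i in range(len(xs)): print('%.3f '%xs[i]+''.join(' .:-=+*%#@'[min(9,v//26)] if not(s>150 and h<13 and v>70) else 'O' for h,s,v in g[i]))
np.save('w.npy',w)
E
python3 asc.py wrist
python3 - <<'E'
import numpy as np
w=np.load('w.npy')
for x in (.605,.596,.588,.56,.555,.548,.54,.52,.51,.5,.495): print(x,w[int(round((.645-x)/.004)),::12].tolist())
E
```

```text
0.1 [[269.0, 220.0], [260.0, 54.0], [437.0, 54.0], [422.0, 220.0]]
0.008 [[281.0, 197.0], [276.0, 68.0], [410.0, 68.0], [401.0, 197.0]]
0.645 ---++***%%%#%#######@@@@@@@@@@@@@@@@@@@@@@@@@@@@@@@@@@@@@@@@@@@@@@@@@@@@@@@@@@@######%*#%+
0.641 @@@@@@@@@@@@@@@@@@@@@@@@@@@@@@@@@@@@@@@@@@@@@@@@@@@@@@@@######%%%%%****+++====--------*#%+
0.637 @@+**+++======+++++++++++++=++++++++++++++++++++++++++++++++++++++++++++++++----------+##+
0.633 @@=----===++++++++++++++++++++++++++++++++++++++++++++++++++++++++======--------------+##*
0.629 @@=--------====+++++++++++++++++++++++++++++++++++++*****++++++++++****%%%=-----------+#%+
0.625 @@=------*%########@@@@@@@@@@@@@@@@@@@@@@@@@@@@@@@@@@@@@@@######%%%#######+-----------=#%+
0.621 @@+------*#########@@@@@@@@@@@@@@@@#@@@####@@@@@@@@@@@@@@@######%%%#######+-----------=#%+
0.617 @@+------*#########@@@@@@@@@@@@@@###@@@#########@#####@@########%%%#######+-----------=##+
0.613 @@*------+#########@@@@@@@@@@@@@@###@@@#########@###############%%%#######*-----------=##+
0.609 @@*------+#########@@@@@@@@@@@@@@@##@@@#########@################%%#######*----------
[... 4186 characters left out ...]
[246, 211, 133], [93, 68, 43]]
0.54 [[254, 242, 171], [221, 170, 103], [183, 121, 65], [255, 223, 120], [251, 195, 102], [231, 182, 114], [246, 210, 132], [92, 68, 43]]
0.52 [[240, 219, 151], [222, 171, 105], [81, 53, 32], [56, 39, 26], [61, 48, 39], [231, 182, 112], [245, 206, 131], [94, 68, 43]]
0.51 [[245, 226, 154], [220, 170, 103], [74, 49, 31], [112, 69, 40], [117, 72, 39], [230, 182, 113], [244, 205, 129], [94, 69, 44]]
0.5 [[204, 170, 120], [220, 169, 104], [254, 205, 109], [254, 209, 110], [205, 127, 67], [230, 182, 112], [243, 204, 128], [95, 69, 44]]
0.495 [[140, 120, 85], [119, 88, 54], [253, 204, 107], [245, 174, 90], [193, 120, 64], [125, 92, 57], [122, 92, 57], [139, 103, 63]]
```

All three holders show inside the box and none is left on the rail. Now I close the gripper, pass over the lid at its near end and get behind it.

```bash
python3 -m crank '[[0,0,0,0.2,0.0],[0,0,0,0.4,0.03],[0,0,0,0.47,0.06],[0,0,0,0.47,0.09],[0,0,0,0.47,0.12]]' 30 >/dev/null; python3 -m crank '[[0,0,0,0,0.03],[0,0,0,0,0.06],[0,0,0,0,0.09],[0,0,0,0,0.125],[0,0,0,0,0.125]]'>/dev/null; python3 st.py; python3 -m crank '[[0,0,-0.25,0,0],[0,-0.03,-0.5,0,0],[0,-0.03,-0.75,0,0],[0,-0.03,-1,0,0],[0,-0.03,-1,0,0]]'>/dev/null; python3 st.py
```

```text
pos [ 0.509  -0.298   0.3339] yaw_y -0.3 along 0.1719 perp -0.3424 z [-0.005  0.002 -1.   ] F [-0.5 -1.   0.4] T [-0.  -0.1 -0. ] q [ 0.12  0.17  0.43  1.43 -0.07  1.56  0.54] grip 0.006 0.0
pos [ 0.5005 -0.5026  0.3323] yaw_y -0.8 along 0.2595 perp -0.5275 z [-0.008  0.    -1.   ] F [ 0.1 -0.4 -0.3] T [ 0.  -0.1  0. ] q [ 0.42  0.47  0.53  1.09 -0.22  1.64  0.87] grip 0.005 0.0
```

```bash
python3 -m crank '[[0,0,0,-0.2,0],[0,0,0,-0.41,0],[0,0,0,-0.41,0],[0,0,0,-0.41,0]]'>/dev/null; python3 st.py; python3 -m crank '[[0,0,0.15,0,0],[0,0,0.26,0.01,0],[0,0,0.34,0.02,0],[0,0,0.42,0.02,0],[0,0,0.51,0.01,0]]'; python3 -m crank '[[0,0,0.09,-0.01,0]]' ;python3 st.py
```

```text
pos [ 0.5042 -0.4982  0.2556] yaw_y -0.3 along 0.2607 perp -0.5219 z [-0.001 -0.001 -1.   ] F [0.1 0.4 0.3] T [-0.  -0.1 -0.1] q [ 0.4   0.47  0.52  1.25 -0.22  1.48  0.88] grip 0.002 0.0
time: 41.6
position: [0.5036, -0.3966, 0.2572]
tool_rot: [2.227, 2.215, -0.002]
ft_force: [-0.9, -1.3, 1.4]
grip_width: 0.006
grip_force: 0.9
time: 41.72
position: [0.5032, -0.3776, 0.2539]
tool_rot: [-2.226, -2.215, 0.003]
ft_force: [-0.5, -2.4, -1.5]
grip_width: 0.005
grip_force: 0.8
pos [ 0.5032 -0.3776  0.2539] yaw_y -0.3 along 0.2037 perp -0.4156 z [-0.002 -0.    -1.   ] F [-0.5 -2.4 -1.5] T [-0.5 -0.   0. ] q [ 0.21  0.28  0.49  1.48 -0.13  1.42  0.7 ] grip 0.005 0.8
```

Lid moving with about 2 N. Follow the arc down.

```bash
python3 -m crank '[[0,0,0.09,-0.04,0],[0,0,0.17,-0.09,0],[0,0,0.25,-0.15,0],[0,0,0.32,-0.21,0],[0,0,0.39,-0.28,0]]'; python3 -m crank '[[0,0,0.056,-0.08,0],[0,0,0.1,-0.17,0],[0,0,0.135,-0.26,0],[0,0,0.15,-0.36,0],[0,0,0.16,-0.43,0]]';python3 st.py
```

```text
time: 42.35
position: [0.5032, -0.2994, 0.1972]
tool_rot: [-2.225, -2.215, 0.002]
ft_force: [-0.9, -0.7, -0.3]
grip_width: 0.003
grip_force: 0.6
time: 42.98
position: [0.5036, -0.2685, 0.1138]
tool_rot: [-2.225, -2.215, 0.002]
ft_force: [-20.4, 9.0, 69.1]
grip_width: 0.008
grip_force: 34.8
pos [ 0.5036 -0.2685  0.1138] yaw_y -0.3 along 0.1533 perp -0.3188 z [-0.002  0.001 -1.   ] F [-20.4   9.   69.1] T [2.2 4.6 0. ] q [ 0.07  0.24  0.42  1.8  -0.11  1.13  0.53] grip 0.008 34.8
```

```bash
python3 -m crank '[[0,0,0,0.1,0],[0,0,0,0.4,0],[0,0,0.2,0.7,0],[0,0,0.5,0.9,0],[0,0,0.8,0.9,0]]'>/dev/null; python3 -m crank '[[0,0,0.3,0,0],[0,0,0.6,0,0],[0,0,0.6,0,0]]'>/dev/null
python3 - <<'E'
from h import *
s=get_calibration('scene');t=get_calibration('top');im=snap('scene','lid_s');it=snap('top','lid_t')
o=np.array([.5566,-.3185]);bx=np.array([.03,-.9995]);by=np.array([.9995,.03])
gs=cv2.cvtColor(im,cv2.COLOR_RGB2GRAY)
# edge strength along projected lid outline (top surface perimeter: free edge + both sides) for angles
def outline(a):
    r=np.radians(a);L=np.linspace(.02,.186,60);B=np.linspace(-.087,.087,60);f=lambda l,b:np.r_[o+bx*(.087-l*np.cos(r)-.004*np.sin(r)*-1)+by*b,.104+l*np.sin(r)+.004*np.cos(r)]
    return [f(.186,b) for b in B],[f(l,-.087) for l in L],[f(l,.087) for l in L]
for nm,c,i in(('scene',s,im),('top',t,it)):
    g=cv2.GaussianBlur(cv2.cvtColor(i,cv2.COLOR_RGB2GRAY).astype(np.float32),(3,3),0)
    m=np.hypot(cv2.Sobel(g,cv2.CV_32F,1,0),cv2.Sobel(g,cv2.CV_32F,0,1))
    for a in range(-2,16,1):
        print(nm,a,[round(float(cv2.remap(m,proj(c,q).astype(np.float32)[:,None,0],proj(c,q).astype(np.float32)[:,None,1],cv2.INTER_LINEAR).mean())) for q in outline(a)],proj(c,outline(a)[0])[[0,-1]].round().tolist())
E
```

```text
scene -2 [95, 158, 292] [[291.0, 259.0], [344.0, 223.0]]
scene -1 [255, 172, 371] [[290.0, 258.0], [344.0, 222.0]]
scene 0 [461, 200, 451] [[290.0, 258.0], [344.0, 221.0]]
scene 1 [563, 231, 499] [[290.0, 257.0], [344.0, 220.0]]
scene 2 [477, 247, 478] [[290.0, 256.0], [344.0, 220.0]]
scene 3 [282, 242, 387] [[290.0, 255.0], [344.0, 219.0]]
scene 4 [112, 217, 265] [[290.0, 254.0], [345.0, 218.0]]
scene 5 [33, 184, 171] [[290.0, 253.0], [345.0, 217.0]]
scene 6 [17, 150, 120] [[290.0, 253.0], [345.0, 216.0]]
scene 7 [17, 122, 97] [[290.0, 252.0], [345.0, 216.0]]
scene 8 [18, 100, 86] [[290.0, 251.0], [345.0, 215.0]]
scene 9 [18, 83, 76] [[290.0, 250.0], [345.0, 214.0]]
scene 10 [18, 70, 67] [[290.0, 250.0], [346.0, 213.0]]
scene 11 [17, 60, 60] [[291.0, 249.0], [346.0, 212.0]]
scene 12 [16, 54, 54] [[291.0, 248.0], [346.0, 212.0]]
scene 13 [15, 49, 52] [[291.0, 248.0], [347.0, 211.0]]
scene 14 [15, 46, 51] [[291.0, 247.0], [347.0, 210.0]]
scene 15 [16, 44, 51] [[291.0, 246.0], [347.0, 210.0]]
top -2 [530, 307, 339] [[372.0, 286.0], [377.0, 214.0]]
top -1 [538, 309, 365] [[373.0, 286.0]
[... 195 characters left out ...]
314, 411] [[373.0, 285.0], [378.0, 213.0]]
top 4 [354, 314, 399] [[374.0, 285.0], [378.0, 213.0]]
top 5 [270, 313, 380] [[374.0, 285.0], [379.0, 212.0]]
top 6 [190, 312, 352] [[374.0, 285.0], [379.0, 212.0]]
top 7 [121, 311, 319] [[375.0, 285.0], [379.0, 212.0]]
top 8 [72, 308, 280] [[375.0, 285.0], [380.0, 212.0]]
top 9 [45, 306, 240] [[376.0, 285.0], [380.0, 211.0]]
top 10 [37, 303, 205] [[376.0, 285.0], [381.0, 211.0]]
top 11 [38, 299, 176] [[376.0, 285.0], [381.0, 211.0]]
top 12 [40, 295, 156] [[377.0, 285.0], [381.0, 211.0]]
top 13 [41, 291, 142] [[377.0, 285.0], [382.0, 210.0]]
top 14 [40, 286, 130] [[378.0, 285.0], [382.0, 210.0]]
top 15 [38, 281, 118] [[378.0, 285.0], [383.0, 210.0]]
```

Edges fit 0–1°. I'll press once more near the free edge in small steps, to be sure it's on the rim.

```bash
python3 -m crank '[[0,0,-0.3,0,0],[0,0,-0.6,0,0],[0,0.1,-0.9,0,0],[0,0.2,-1,-0.3,0],[0,0.25,-1,-0.7,0]]' >/dev/null; python3 st.py; python3 -m crank '[[0,0,-0.14,-0.05,0],[0,0,-0.14,-0.1,0],[0,0,-0.14,-0.12,0],[0,0,-0.14,-0.12,0]]'>/dev/null;python3 st.py
```

```text
pos [ 0.5508 -0.207   0.1711] yaw_y -0.7 along 0.1666 perp -0.2424 z [ 0.001 -0.003 -1.   ] F [ 1.   0.8 -0.2] T [ 0.  -0.1 -0. ] q [-0.03  0.23  0.39  1.69 -0.09  1.24  0.37] grip 0.003 0.0
pos [ 0.5509 -0.2287  0.1484] yaw_y -0.2 along 0.1767 perp -0.2616 z [-0.001  0.001 -1.   ] F [-0.6  0.  -0.3] T [ 0.  -0.1 -0. ] q [ 0.01  0.26  0.4   1.7  -0.11  1.2   0.43] grip 0.003 0.0
```

```bash
python3 -m crank '[[0,0,-0.03,-0.08,0],[0,0,-0.03,-0.16,0],[0,0,-0.03,-0.16,0],[0,0,-0.03,-0.16,0]]' | egrep 'pos|ft'; for i in 1; do python3 -m crank '[[0,0,0,-0.01,0],[0,0,0,-0.01,0]]' | egrep 'pos|ft'; python3 -m crank '[[0,0,0,-0.01,0],[0,0,0,-0.01,0]]' | egrep 'pos|ft';python3 -m crank '[[0,0,0,-0.01,0],[0,0,0,-0.01,0]]' | egrep 'pos|ft';python3 -m crank '[[0,0,0,-0.01,0],[0,0,0,-0.01,0]]' | egrep 'pos|ft'; done
```

```text
position: [0.5507, -0.2358, 0.1167]
ft_force: [-2.8, 0.0, 8.0]
position: [0.5508, -0.2359, 0.1162]
ft_force: [-5.1, 1.6, 15.1]
position: [0.5508, -0.2359, 0.1158]
ft_force: [-8.7, 2.5, 24.1]
position: [0.5509, -0.2358, 0.1154]
ft_force: [-11.2, 4.1, 32.9]
position: [0.551, -0.2358, 0.1151]
ft_force: [-14.9, 5.7, 41.8]
```

Contact is at 0.117 rather than 0.108. That's either a height bias or the lid isn't flat, so I'll compare the touch height near the free edge and near the hinge, away from the handle.

```bash
c(){ egrep 'pos|ft'; }; python3 -m crank '[[0,0,0,0.15,0],[0,-0.28,0,0.15,0],[0,-0.28,0,0.15,0]]' |c; python3 -m crank '[[0,0,0,-0.07,0],[0,0,0,-0.1,0],[0,0,0,-0.1,0],[0,0,0,-0.1,0]]' |c;  python3 -m crank '[[0,0,0,-0.01,0],[0,0,0,-0.02,0],[0,0,0,-0.02,0]]' |c; python3 -m crank '[[0,0,0,-0.01,0],[0,0,0,-0.02,0],[0,0,0,-0.02,0]]' |c;  python3 -m crank '[[0,0,0,0.1,0],[0,0,-0.3,0.1,0],[0,0,-0.65,0.1,0],[0,0,-0.65,0.1,0],[0,0,-0.65,0.04,0]]' |c; python3 -m crank '[[0,0,0,-0.01,0],[0,0,0,-0.02,0],[0,0,0,-0.02,0]]' |c; python3 -m crank '[[0,0,0,-0.01,0],[0,0,0,-0.02,0],[0,0,0,-0.02,0]]' |c
```

```text
position: [0.4897, -0.2356, 0.1361]
ft_force: [0.6, -0.5, 0.2]
position: [0.4947, -0.2346, 0.1173]
ft_force: [-1.9, 1.9, 3.6]
position: [0.4949, -0.2346, 0.1162]
ft_force: [-8.5, 5.6, 19.7]
position: [0.4949, -0.2346, 0.1154]
ft_force: [-13.8, 8.1, 37.9]
position: [0.4951, -0.3661, 0.1174]
ft_force: [0.4, 0.3, -0.2]
position: [0.495, -0.3643, 0.1139]
ft_force: [-1.1, 0.5, -0.0]
position: [0.4949, -0.3652, 0.111]
ft_force: [-1.6, 1.3, 5.0]
```

Touch heights give a slope of about 2.7°, so something inside holds the lid 8–9 mm up. I'll lift it again by friction on its free edge and look inside.

```bash
c(){ egrep 'pos|ft'; }; python3 -m crank '[[0,0,0,0.3,0],[0,0.1,0.25,0.45,0],[0,0.18,0.5,0.45,0],[0,0.18,0.75,0.45,0],[0,0.18,0.92,0.45,0]]' |c; python3 -m crank '[[0,0,0,-0.3,0],[0,0,0,-0.5,0],[0,0,0,-0.5,0],[0,0,0,-0.5,0]]' |c; python3 -m crank '[[0,0,-0.07,0,0],[0,0,-0.12,0,0],[0,0,-0.12,0,0]]' |c
```

```text
position: [0.5309, -0.1783, 0.2]
ft_force: [-0.2, -0.6, 0.3]
position: [0.5316, -0.1819, 0.1016]
ft_force: [0.2, -0.8, 0.5]
position: [0.5306, -0.2073, 0.1007]
ft_force: [0.7, -0.4, -0.2]
```

```bash
c(){ egrep 'pos|ft'; }; python3 -m crank '[[0,0,-0.02,0,0],[0,0,-0.02,0,0]]' |c; python3 -m crank '[[0,0,-0.02,0,0],[0,0,-0.02,0,0]]' |c;python3 -m crank '[[0,0,-0.02,0,0],[0,0,-0.02,0,0]]' |c
```

```text
position: [0.5307, -0.209, 0.0999]
ft_force: [-0.4, 0.7, -0.6]
position: [0.5307, -0.2094, 0.0998]
ft_force: [-1.2, 7.0, 3.7]
position: [0.5307, -0.2096, 0.0995]
ft_force: [-2.4, 14.2, 5.7]
```

```bash
c(){ egrep 'pos|ft'; }; python3 -m crank '[[0,0,-0.01,0.05,0],[0,0,-0.02,0.1,0],[0,0,-0.03,0.15,0],[0,0,-0.04,0.2,0],[0,0,-0.06,0.25,0]]' |c; python3 -m crank '[[0,0,-0.02,0.05,0],[0,0,-0.05,0.1,0],[0,0,-0.08,0.15,0],[0,0,-0.1,0.2,0],[0,0,-0.1,0.2,0]]' |c
```

```text
position: [0.5308, -0.2184, 0.1489]
ft_force: [-3.2, 18.5, 3.6]
position: [0.5317, -0.2385, 0.1915]
ft_force: [-5.5, 20.5, 13.3]
```

```bash
c(){ egrep 'pos|ft'; }; python3 -m crank '[[0,0,-0.07,0.07,0],[0,0,-0.14,0.14,0],[0,0,-0.23,0.19,0],[0,0,-0.33,0.24,0],[0,0,-0.44,0.29,0]]' |c; python3 -m crank '[[0,0,-0.11,0.05,0],[0,0,-0.23,0.07,0],[0,0,-0.36,0.08,0],[0,0,-0.48,0.08,0],[0,0,-0.55,0.08,0]]' |c;  python3 -m crank '[[0,0,0.1,0.05,0],[0,0,0.3,0.1,0],[0,0,0.5,0,0],[0,0,0.7,-0.05,0],[0,0,0.7,-0.05,0]]' |c; python3 asc.py wrist
```

```text
position: [0.5325, -0.3356, 0.2493]
ft_force: [1.4, 1.3, -0.4]
position: [0.5314, -0.4226, 0.2635]
ft_force: [-22.5, 64.2, 27.7]
position: [0.5315, -0.3027, 0.2528]
ft_force: [-0.4, 0.3, 0.7]
0.1 [[267.0, 123.0], [430.0, 119.0], [421.0, 266.0], [279.0, 270.0]]
0.008 [[281.0, 121.0], [407.0, 117.0], [402.0, 235.0], [288.0, 237.0]]
0.645 #@@#@@@@@@@@@@@@@@@@@@@@@@@@@@@@@@@@@@@@@@@@@@@@@@@@@@@%***@@%*****@+.................::::
0.641 #@@#@@@@###@@##%%%%%%%******++++++========--====---===-::::--:::::--:.................::::
0.637 #@@%:----------------=-----==---====----=-------------::::--:::::---..................::::
0.633 %@@#::--==============================================----=-------:-:.................::::
0.629 *@@#----=============================================---------:::::::.................::::
0.625 *@@#::----=========================================-----------------:.................::::
0.621 *@@@-------======================================-------------------:.................::::
0.617 *@@@-:----===***%%########@@@@@@@@@@@@@@@@@@@@@@@#***********%%%%%%%-..............
[... 2896 characters left out ...]
.................::::
0.493 ::#@@@%%%####%##%%%%*#@@@########+====+++++****%**+***%%%%##########+.................::::
0.489 ::*@@@%%%####%##%%%%%%%*=+*%%%%%%%%*****%%%##%%%%****++*+******+*+++-.................::::
0.485 ::*@@@=------------::::--::::::::::::::::::::-----::::::::-------:-::.................::::
0.481 ::+@@@:--------------------::::::::::::::::::::::::::::::::::::::::::.................::::
0.477 ::+@@@-::::---:--::-:::::::::::::::::::::::::::::::::::::::::::::::::.................::::
0.473 ..=@@@---==---==++++++***%*++===+++=++++++++++++**************++++++=.................::::
0.469 ::=@@@@@@@@@@@@@@@@@@@@@@@@##%%%%%%%%*************++++++*+++++++++==-.................::::
```

The reopened lid shows the three holders inside, with the middle one apparently leaning. I'll touch each top gently with the closed fingers to find which one is too high.

```bash
cat > g.py <<'E'
from bench import get_state
import sys
s=get_state(); print(s['position'].round(4),s['ft_force'].round(1)); sys.exit(abs(s['ft_force'][2])>3.5)
E
python3 -m crank '[[0,-0.05,0,-0.2,0],[0,-0.1,0,-0.4,0],[0,-0.157,0,-0.6,0],[0,-0.157,0,-0.69,0],[0,-0.157,0,-0.69,0]]' >/dev/null; python3 g.py || exit
for_c='x'; python3 -m crank '[[0,0,0,-0.012,0],[0,0,0,-0.025,0],[0,0,0,-0.025,0]]' >/dev/null; python3 g.py || exit
python3 -m crank '[[0,0,0,-0.012,0],[0,0,0,-0.025,0],[0,0,0,-0.025,0]]' >/dev/null; python3 g.py || exit
python3 -m crank '[[0,0,0,-0.012,0],[0,0,0,-0.025,0],[0,0,0,-0.025,0]]' >/dev/null; python3 g.py || exit
python3 -m crank '[[0,0,0,-0.012,0],[0,0,0,-0.025,0],[0,0,0,-0.025,0]]' >/dev/null; python3 g.py || exit
python3 -m crank '[[0,0,0,-0.012,0],[0,0,0,-0.025,0],[0,0,0,-0.025,0]]' >/dev/null; python3 g.py || exit
python3 -m crank '[[0,0,0,-0.012,0],[0,0,0,-0.025,0],[0,0,0,-0.025,0]]' >/dev/null; python3 g.py || exit
python3 -m crank '[[0,0,0,-0.012,0],[0,0,0,-0.025,0],[0,0,0,-0.025,0]]' >/dev/null; python3 g.py || exit
```

```text
[ 0.499  -0.308   0.1154] [0.1 0.5 0.2]False
```

```bash
sed -i 's/sys.exit(abs/sys.exit(int(abs/; s/>3.5)/>3.5))/' g.py
python3 -m crank '[[0,0,0,-0.025,0],[0,0,0,-0.05,0],[0,0,0,-0.05,0]]' >/dev/null; python3 g.py || exit
python3 -m crank '[[0,0,0,-0.012,0],[0,0,0,-0.025,0],[0,0,0,-0.025,0]]' >/dev/null; python3 g.py || exit
python3 -m crank '[[0,0,0,-0.012,0],[0,0,0,-0.025,0],[0,0,0,-0.025,0]]' >/dev/null; python3 g.py || exit
python3 -m crank '[[0,0,0,-0.012,0],[0,0,0,-0.025,0],[0,0,0,-0.025,0]]' >/dev/null; python3 g.py || exit
python3 -m crank '[[0,0,0,-0.012,0],[0,0,0,-0.025,0],[0,0,0,-0.025,0]]' >/dev/null; python3 g.py || exit
python3 -m crank '[[0,0,0,-0.012,0],[0,0,0,-0.025,0],[0,0,0,-0.025,0]]' >/dev/null; python3 g.py || exit
```

```text
[ 0.4994 -0.3073  0.1061] [-0.6  0.2 -0.4]
[ 0.5004 -0.3081  0.1045] [-3.9  2.9 16.8]
```

C's top is at 0.105, so it is standing on something, probably the middle holder's foot. I'll regrip it, lift it out and set the others straight.

```bash
python3 -m crank '[[0,0,0,0.2,0],[0.85,0,0.05,0.45,0],[0.85,0,0.05,0.7,-0.03],[0.85,0,0.05,0.7,-0.06],[0.85,0,0.05,0.7,-0.09]]' >/dev/null;python3 -m crank '[[0.85,0,0,0,-0.03],[0.85,0,0,0,-0.06],[0.85,0,0,0,-0.09],[0.85,0,0,0,-0.12],[0.85,0,0,0,-0.154]]' >/dev/null; python3 -m crank '[[0.85,0,0,0,0],[0.85,0,0,0,0]]' >/dev/null; python3 st.py
cat > asc2.py <<'E'
from h import *
import sys
z=float(sys.argv[2]); x0,x1=float(sys.argv[3]),float(sys.argv[4])
cam=sys.argv[1]; c=get_calibration(cam); im=snap(cam,'a%d'%np.random.randint(1e6))
print('cam',(-np.array(c['R']).T@np.array(c['t'])).round(3))
xs=np.arange(x0,x1,-.003);ys=np.arange(-.235,-.40,-.002)
P=proj(c,[[x,y,z] for x in xs for y in ys]).astype(np.float32).reshape(len(xs),len(ys),2)
w=cv2.remap(im,P[...,0],P[...,1],cv2.INTER_LINEAR).astype(int)
# O orange (g/r<.83 & r>100), . dark, '-' brown shade wood, ' ' light wood
def ch(p):
    r,g,b=p
    if r<100: return '.' if g/max(r,1)<.8 and r>55 else '#'
    if b<.55*r and g<.83*r and g<.72*r: return 'O'
    if r>250 and b<130: return 'o'
    return ' '
for i in range(len(xs)): print('%.3f '%xs[i]+''.join(map(ch,w[i])))
E
python3 asc2.py wrist .105 .64 .47
```

```text
pos [ 0.4992 -0.2972  0.2409] yaw_y -86.0 along 0.1628 perp -0.3462 z [ 0.     0.002 -1.   ] F [ 0.1 -0.5  0.4] T [ 0.1 -0.  -0. ] q [-0.06  0.18  0.63  1.62 -0.11  1.37 -0.92] grip 0.85 0.0
cam [ 0.574 -0.292  0.403]
0.640  #                                                                                 
0.637                                                                           ......   
0.634                                                                          .......   
0.631   ..                                                                    ........   
0.628   ...                                                                  .........   
0.625   ....                                                                ..........   
0.622   .....                                                              ...........   
0.619   .....                                                              ...........   
0.616   ..                                                                 ...........   
0.613   .. .                                                            
[... 3547 characters left out ...]
                                                              ...     
0.490     ....                                                                     ..    
0.487     ...                                                                        .   
0.484     ..                                                                          .  
0.481     ..                                                                             
0.478                                                                                    
0.475                                                                                    
0.472                                     ....##.########################################
```

Now it's clear: the middle holder lies on its side, and the third one stands on it. I'll lift the third (top centre (0.504,-0.298)) and set it in the free strip by the hinge, at about (0.55,-0.362), lengthwise along x.

```bash
c(){ egrep 'pos|ft|grip'; }; python3 -m crank '[[0.85,0.024,0,-0.25,0],[0.85,0.024,0,-0.5,0],[0.85,0.024,0,-0.75,0],[0.85,0.024,0,-0.86,0],[0.85,0.024,0,-0.86,0]]' 30 |c; python3 -m crank '[[0.6,0,0,0,0],[0.6,0,0,0,0],[0.6,0,0,0,0],[0.6,0,0,0,0]]' |c; python3 -m crank '[[0.6,0,0,0.15,0],[0.6,0,0,0.3,0],[0.6,0,0,0.5,0],[0.6,0,0,0.65,0],[0.6,0,0,0.65,0]]' |c
```

```text
position: [0.5025, -0.2965, 0.067]
ft_force: [-0.2, -0.6, -0.4]
grip_width: 0.848
grip_force: 0.0
position: [0.505, -0.2977, 0.0705]
ft_force: [-0.6, 0.1, 7.4]
grip_width: 0.685
grip_force: 29.8
position: [0.5052, -0.2981, 0.2013]
ft_force: [-0.7, -0.3, -1.1]
grip_width: 0.692
grip_force: 29.8
```

```bash
c(){ egrep 'pos|ft|grip'; }; python3 -m crank '[[0.6,0,0,0,0.03],[0.6,0,0,0,0.06],[0.6,0,0,0,0.09],[0.6,0,0,0,0.12],[0.6,0,0,0,0.145]]' 35 >/dev/null; python3 -m crank '[[0.6,0.05,0,0,0.03],[0.6,0.1,0,0,0.06],[0.6,0.225,-0.1,0,0.1],[0.6,0.225,-0.2,0,0.1],[0.6,0.225,-0.31,0,0.1]]' >/dev/null; python3 -m crank '[[0.6,0,0,0,0],[0.6,0,0,0,0]]' >/dev/null; python3 st.py; python3 asc2.py wrist .035 .64 .47
```

```text
pos [ 0.5487 -0.3587  0.1984] yaw_y 2.0 along 0.2352 perp -0.3776 z [-0.003  0.001 -1.   ] F [ 0.2 -0.4 -0.9] T [-0.  -0.1  0. ] q [ 0.18  0.36  0.46  1.48 -0.16  1.34  0.69] grip 0.687 34.8
cam [ 0.548 -0.285  0.36 ]
0.640 ......            O         OO OOOOOOOOOOOOOOOOOOO OOOOO O OO OOOOO O O    O   ....
0.637 .........             O      OOOO  O OOOOOO OO  OOOOOOOOOOOOOOOO OOOOOOOOOO O .....
0.634 ...........    O O      O    OO OOOOOOOOOOOOOO OOOO  OOOOOOOOOOOOO OOO O  OO  .....
0.631 .............OOOOO  OO OOOOOO OO                                              .....
0.628 ...                                                                           .....
0.625 ...                                                                           .....
0.622 ...                                                                           .....
0.619 ...                                                                           .....
0.616 ...                                                                           .....
0.613 ...                                                               
[... 3547 characters left out ...]
           OO.####...OOOOOOOOOOOOOOOO                             ....
0.490 .....                   OOOOOOOOOOOOOOOOOOOO                                   ....
0.487 .....                   OOOOOOOOOOOOO                                          ....
0.484 .....                    OOOOO                                              .  ....
0.481 .....                       .......................................................
0.478 ...................................................................................
0.475 ...................................................................................
0.472 ...................................................................................
```

Clear view: the middle holder lies face up (x 0.486–0.56, y -0.275..-0.335), and the strip y<-0.34 is free. Lower the third holder there.

```bash
c(){ egrep 'pos|ft|grip'; }; python3 -m crank '[[0.6,0,-0.01,-0.2,0],[0.6,0,-0.01,-0.4,0],[0.6,0,-0.01,-0.55,0],[0.6,0,-0.01,-0.68,0],[0.6,0,-0.01,-0.72,0]]' |c;  python3 -m crank '[[0.6,0,0,-0.01,0],[0.6,0,0,-0.02,0]]' |c; python3 -m crank '[[0.79,0,0,0,0],[0.79,0,0,0,0],[0.79,0,0,0,0]]' |c;  python3 -m crank '[[0.79,0,0,0.25,0],[0.79,0,0,0.5,0],[0.79,0,0,0.75,0],[0.79,0,0.2,1,0],[0.79,0,0.4,1,0]]' |c;  python3 asc2.py wrist .083 .64 .47
```

```text
position: [0.5484, -0.3596, 0.0533]
ft_force: [-1.0, -0.5, -1.2]
grip_width: 0.687
grip_force: 34.8
position: [0.5496, -0.3614, 0.0521]
ft_force: [-0.2, -0.1, -0.4]
grip_width: 0.689
grip_force: 34.8
position: [0.5493, -0.3614, 0.0514]
ft_force: [0.4, -0.6, -0.7]
grip_width: 0.783
grip_force: 0.0
position: [0.5507, -0.2826, 0.2562]
ft_force: [1.1, 1.0, 0.3]
grip_width: 0.788
grip_force: 0.0
cam [ 0.548 -0.208  0.418]
0.640                                           .........#########################       
0.637   .                                       ..........#########################      
0.634   ..           O  O O O         O        ............########################      
0.631   ...                     O O            ............########################      
0.628   ....                              OOO O...O .......########################      
0.625   .....  O             O       O        ....  ...........................####      
0.622   ......    O                                                   .........####      
0.619                                            
[... 3746 characters left out ...]
         OOOOOOOO                                        .........####    
0.490                                                 ...........................####    
0.487     .......................................................................####    
0.484     ....................................................#.##.##################    
0.481     ...................................................########################    
0.478     ...................................................########################    
0.475     ...................................................########################    
0.472                                                       #########################
```

The third holder now stands at the hinge side, clear of the others. Close the lid again as before.

```bash
python3 -m crank '[[0,0,0,0.2,0],[0,-0.1,0,0.39,0],[0,-0.24,0,0.39,0],[0,-0.24,0,0.39,0]]' 30 >/dev/null; python3 -m crank '[[0,0,-0.25,0,0],[0,0,-0.5,0,0],[0,0,-0.75,0,0],[0,0,-1,0,0]]'>/dev/null; python3 -m crank '[[0,0,-0.09,0,0],[0,0,-0.09,-0.2,0],[0,0,-0.09,-0.4,0],[0,0,-0.09,-0.4,0],[0,0,-0.09,-0.4,0]]'>/dev/null;python3 st.py
```

```text
pos [ 0.5018 -0.4996  0.2501] yaw_y 2.0 along 0.2592 perp -0.5242 z [-0.001 -0.001 -1.   ] F [-0.2 -0.6 -0. ] T [-0.1 -0.1 -0. ] q [ 0.37  0.47  0.56  1.26 -0.24  1.47  0.94] grip 0.006 0.0
```

```bash
c(){ egrep 'pos|ft'; }; python3 -m crank '[[0,0,0.15,0.02,0],[0,0,0.26,0.03,0],[0,0,0.34,0.04,0],[0,0,0.42,0.04,0],[0,0,0.51,0.03,0]]'|c; python3 -m crank '[[0,0,0.09,-0.01,0]]'|c; python3 -m crank '[[0,0,0.09,-0.04,0],[0,0,0.17,-0.09,0],[0,0,0.25,-0.15,0],[0,0,0.32,-0.21,0],[0,0,0.39,-0.28,0]]'|c; python3 -m crank '[[0,0,0.056,-0.08,0],[0,0,0.1,-0.17,0],[0,0,0.135,-0.26,0],[0,0,0.15,-0.36,0],[0,0,0.16,-0.41,0]]'|c; python3 -m crank '[[0,0,0.05,-0.01,0],[0,0,0.1,-0.02,0],[0,0,0.1,-0.03,0],[0,0,0.1,-0.03,0]]'|c
```

```text
position: [0.501, -0.3974, 0.2559]
ft_force: [-1.0, -1.4, 1.3]
position: [0.5006, -0.3784, 0.2526]
ft_force: [0.8, -2.0, -0.3]
position: [0.5006, -0.3003, 0.196]
ft_force: [-0.9, -1.3, 0.3]
position: [0.5004, -0.2689, 0.1132]
ft_force: [-1.1, -0.2, 1.6]
position: [0.5012, -0.249, 0.1091]
ft_force: [0.5, -0.1, -0.0]
```

```bash
c(){ egrep 'pos|ft'; }; python3 -m crank '[[0,0,0.03,-0.01,0],[0,0,0.06,-0.02,0],[0,0,0.06,-0.02,0]]'|c; python3 -m crank '[[0,0,0,-0.01,0],[0,0,0,-0.01,0]]'|c; python3 -m crank '[[0,0,0,-0.01,0],[0,0,0,-0.02,0],[0,0,0,-0.02,0]]'|c
```

```text
position: [0.5023, -0.243, 0.1082]
ft_force: [-1.3, -8.0, 12.0]
position: [0.5024, -0.2431, 0.1081]
ft_force: [-6.7, -4.9, 21.8]
position: [0.5025, -0.2431, 0.1076]
ft_force: [-14.3, -1.6, 43.5]
```

Hard contact at 0.108: the lid is on the rim. Retreat and check.

```bash
python3 -m crank '[[0,0,0,0.2,0],[0,0,0,0.5,0],[0,0,0,0.8,0],[0,-0.1,-0.1,1,0],[0,-0.2,-0.3,1,0]]' >/dev/null; python3 -m crank '[[0,-0.2,-0.25,0,0],[0,-0.2,-0.5,0,0],[0,-0.2,-0.75,0,0],[0,-0.2,-1,0,0],[0,-0.2,-1,0,0]]'|egrep 'time|pos|ft'
python3 - <<'E'
from h import *
s=get_calibration('scene');im=snap('scene','fin_s');it=snap('top','fin_t')
o=np.array([.5566,-.3185]);bx=np.array([.03,-.9995]);by=np.array([.9995,.03])
g=cv2.GaussianBlur(cv2.cvtColor(im,cv2.COLOR_RGB2GRAY).astype(np.float32),(3,3),0);m=np.hypot(cv2.Sobel(g,cv2.CV_32F,1,0),cv2.Sobel(g,cv2.CV_32F,0,1))
for a in np.arange(-3,4,1):
    r=np.radians(a);q=proj(s,[np.r_[o+bx*(.087-.186*np.cos(r)+.004*np.sin(r))+by*b,.104+.186*np.sin(r)+.004*np.cos(r)] for b in np.linspace(-.087,.087,60)]).astype(np.float32)
    print(a,cv2.remap(m,q[:,None,0],q[:,None,1],cv2.INTER_LINEAR).mean().round())
t0=cv2.imread('pics/top0.png');s0=cv2.imread('pics/scene0.png')
for nm,ref,new,(u,v) in(('jar',t0,it,(347,172)),('cup',t0,it,(391,180)),('muf',t0,it,(308,158)),('bell',t0,it,(181,259)),('jar_s',s0,im,(353,202)),('bell_s',s0,im,(209,180)),('muf_s',s0,im,(338,184))):
    T=ref[v-11:v+11,u-11:u+11];W=new[v-25:v+25,u-25:u+25,::-1].copy()
    r=cv2.matchTemplate(W,T,cv2.TM_CCOEFF_NORMED);_,mx,_,l=cv2.minMaxLoc(r);print(nm,round(mx,2),l[0]-14,l[1]-14)
E
```

```text
time: 69.65
position: [0.4183, -0.5009, 0.2971]
ft_force: [-0.1, 0.1, 0.3]
-3 394.0
-2 548.0
-1 499.0
0 300.0
1 113.0
2 28.0
3 13.0
jar 1.0 0 0
cup 1.0 0 0
muf 0.99 0 0
bell 1.0 0 0
jar_s 0.51 13 5
bell_s 1.0 0 0
muf_s 1.0 0 0
```

```bash
python3 -c "
from bench import close_job
print(close_job())"
```

```text
the job is handed in; nothing more can be done
None
```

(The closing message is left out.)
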